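# Set the depth stop of a hand stamp and strike the mark

## Task

The nut in the hand stamp must get its inspection mark, but the stamp's depth stop is still set too low for it. Loosen the brass lock ring well, turn the thimble until its white line stands at the red pointer, tighten the lock ring fully again, then take the mallet by its handle and drive the stamp's steel head down to the stop with a brisk blow, not a slow push. Put the mallet back in its rest as it lay, and leave the stamp as set and the things round about undisturbed.

Things in the scene. Friction and masses are not known exactly. Their poses are not given: they have to be found in the camera images.
- stamp: green cast hand stamp, bolted down and never moving. Origin on the worktop under the ram axis; z up; own +x points to the green column behind the ram, own +y to the depth stop, whose axis stands 62 mm from the ram axis. Base 16 mm thick, spans own x -54..82, y -72..104 mm; green parts reach 96 mm, the moving parts above them 173 mm above the worktop
- ram (a joint): how far down the stamp's ram (its sprung punch) is, m. 0 = up. It slides upright on the stamp origin axis: on top a dark steel head 31 mm across, below it a crosshead with the depth stop (lock ring, thimble, red pointer). Its spring needs about 7 N to start, 14 N at 9 mm, and brings it back. The stop ends the travel at 9 mm when the thimble reads 0, 1.5 mm sooner per rad below
- ram_top (a point): middle of the top face of the dark steel head to be struck, 172 mm above the worktop when up. Behind the stamp, from about world x = 0.7 m on, stands the tall solid thread tester; keep the wrist clear of it
- lock_ring (a joint): angle of the lock ring, rad. 0 = tight, grows counter-clockwise seen from above to 1.2 (end of travel). Below about 0.15 it clamps the thimble fast; from 0.45 up the thimble turns freely. Needs about 0.15 N m and stays where it is left
- ring_grip (a point): centre of the brass knurled lock ring, on the stop axis: 46 mm across, 11 mm high, from 130.5 to 141.5 mm above the worktop, lying on the steel crosshead (a bar 26 mm wide from the ram, ending in a 41 mm disc under the ring). Site 136 mm above the worktop. Axes fixed to the ring
- thimble (a joint): angle of the thimble, rad. 0 = its white line stands at the red pointer; negative = turned clockwise (seen from above) of it, stop too low; range -1.6 to 0.6. Grows counter-clockwise seen from above, and the thimble then rises 1.5 mm per rad. Needs about 0.06 N m when the ring is loose; stays where it is left
- thimble_grip (a point): centre of the knurled grip of the dark steel thimble, on the stop axis above the lock ring: grip 25 mm across, from 151 to 172 mm above the worktop (when at 0); below it a graduated skirt 33 mm across from 145 to 151 mm. Site 161.5 mm above the worktop at 0. Axes turn with the thimble
- thimble_line (a point): foot of the thimble's white line on the rim of its skirt, 16.5 mm from the stop axis
- index (a point): tip of the red pointer, 19 mm from the stop axis towards the ram (stamp's own -y), 149 mm above the worktop; its 4 mm thick post stands 26 mm from the stop axis
- mallet: small two-faced mallet, about 0.3 kg. Origin in the middle of its head, own z along the head: head 35 mm across and 72 mm long, so the striking faces lie 36 mm above (red) and below (white) the origin. The black handle runs along own -x on the origin's height from the head to 190 mm, flat-sided, 18 mm wide (own y), 22 mm high (own z). Centre of mass about 50 mm from the origin along the handle
- mallet_grip (a point): good place to take the handle: on its axis, 64 mm from the head's middle, between the two uprights of the rest
- rest: dark steel mallet rest, fixed. Base plate 186 mm by 62 mm, own x -173..13 mm. Two uprights, 8 mm thick, at own x = -28 and -150 mm, each with a slot 23.6 mm wide whose floor is 51 mm and whose flared tips are 73 mm above the worktop; uprights 46 mm wide. Origin on the worktop, below the middle of the mallet's head, at the +x end
- rest_seat (a point): where the mallet's origin belongs in the rest: 62 mm above the worktop over the rest's origin, head to the rest's +x end, mallet axes along the rest's
- nut: steel flange nut, 23 mm across, 12 mm high, lying flange down in the stamp's nest under the ram; stays there. Origin under its middle
- nest (a point): floor of the nest, on the ram axis, 24 mm above the worktop; pocket 26 mm wide, 4 mm deep
- oil_bottle: white oil bottle with red spout, 54 mm across, 140 mm high, loose. Origin under its middle
- plug_gauge: loose plug gauge with red band, 98 mm long, 17 mm thick, lying. Origin under its middle
- plug_gauge_b: loose plug gauge with green band, 98 mm long, 19 mm thick, lying. Origin under its middle
- ring_gauge: loose steel ring gauge, 45 mm across, 14 mm high. Origin under its middle
- loose_nut: loose flange nut on the worktop, 23 mm across, 12 mm high. Origin under its middle

How it is judged:
On the way, in this order (a step that is already met when the one before it is completed fails the run):
1. the lock ring is loosened: turned at least 0.4 rad counter-clockwise from tight (value of joint lock_ring above 0.4 rad), for 0.1 s.
2. with the ring loose, the thimble's white line stands at the pointer (within 0.12 rad) (value of joint lock_ring above 0.35 rad and value of joint thimble between -0.12 and 0.12 rad), for 0.2 s.
3. the lock ring is tight again (under 0.12 rad) and the thimble still within 0.14 rad (value of joint lock_ring below 0.12 rad and value of joint thimble between -0.14 and 0.14 rad), for 0.2 s.
4. the mallet drives the ram down to the stop: at least 8.3 mm (contact force between mallet and stamp above 1 N and value of joint ram above 0.0083 m).
At the end, for the whole second after the job is handed in: Lock ring tight (below 0.13 rad), thimble within 0.15 rad of the pointer, ram sprung back up (within 2 mm), nut in its nest, mallet at rest in its rest: origin within 20 mm of the seat, head over the +x end, within 0.12 rad of the rest's line (value of joint lock_ring below 0.13 rad and value of joint thimble between -0.15 and 0.15 rad and value of joint ram below 0.002 m and distance between mallet and rest_seat below 0.02 m and angle between the x axis of mallet and the x axis of rest, either way round below 0.12 rad and x of mallet_grip in the frame of rest below 0 m and angle between mallet's own y axis and vertical between 1.4 and 1.75 rad and linear speed of mallet below 0.02 m/s and distance between nut and nest below 0.004 m); the robot touches nothing.
It fails at once if the oil bottle, a plug gauge, the ring gauge or the loose nut is moved more than 20 mm (distance of any of oil_bottle, plug_gauge, plug_gauge_b, ring_gauge, loose_nut from where it was at the start of the episode above 0.02 m).
It fails at once if the ram is pushed down slowly by the mallet instead of struck (slower than 0.04 m/s between 3 and 6 mm of its travel) (contact force between mallet and stamp above 1 N and value of joint ram between 0.003 and 0.006 m and velocity of joint ram between 0.004 and 0.04 m/s).
It also fails if it takes over 67 s, if anything falls off the work surface, if the arm or the gripper's body presses on something with over 40 N, if the wrist force passes 120 N, or if a joint passes its speed limit or range.

## Robot

A 7-joint arm with a two-finger parallel gripper is mounted at the origin on a cart in front of the work surface, level with it; the furniture and walls round the work are solid. World frame = base frame: x ahead of the robot, y to its left, z up, the work surface at z = 0. Lengths are in m, angles in rad, forces in N, time in s.
With the tool pointing down it reaches from about 0.4 to 0.85 m from the base axis. Payload 4.5 kg.
Tool frame: the origin (TCP) lies at the very end of the fingers, on their centre line; the grasp point (between the pads) lies 19 mm behind it; z points along the fingers, y is the line along which they close (so a half turn about z gives the same grasp; the last joint's range is limited). The gripper opens to 88 mm and grips with 3 to 60 N. Pads are 18 mm wide; open, the fingers measure 123 mm over their backs; the gripper's body (75 mm by 187 mm) begins 45 mm behind the grasp point.
Start: joints at [1.294, 0.689, -0.195, 1.565, 0.157, 0.902, -0.215], TCP at [0.191, -0.595, 0.208] pointing down, gripper open.
Joint ranges: [-3.01, 3.01], [-0.46, 2.08], [-1.47, 1.51], [0.13, 2.56], [-1, 4.14], [0.04, 2.09], [-2.66, 2.66]. Speed limits (rad/s): [2.57, 2.57, 3.14, 3.14, 3.14, 3.14, 3.14].

## Interface

Orientations are given as [roll, pitch, yaw] about the fixed x, y, z axes, in that order (R = Rz(yaw) Ry(pitch) Rx(roll)).
In Python, from rig import status, capture, camera_info, order gives the robot as it stands.
- The arm moves only by the tool carry_out, never from a script. Its argument "motion" is a list of rows, each an object of numbers: "tx", "ty", "tz": the shift along the tool's x, y, z in m; "ax", "ay", "az": the turn, a rotation vector about the tool's x, y, z in degrees; "claw": the closure, from 0 (fully open) to 1 (shut). In form: [{"tx": .., "ty": .., "tz": .., "ax": .., "ay": .., "az": .., "claw": ..}, ...]. A call has 1 to 10 rows; each row shifts and turns the commanded pose from where the row before left it, along the tool's axes as they then stand; what a row does not reach is not made up. A row lasts 1/10 s, in which the tool goes at most 50 mm and 8.59 degrees, less where a joint would pass 70% of its speed; a pose out of reach is approached as far as the arm can. A call is refused whole if a number of a shift passes 0.05 or a number of a turn 8.59, either way. A call with a gripper value outside its range is refused whole. The fingers move at their own pace and stop on an object; the grip force is fixed at half the most. Time passes only in rows, so rows that do not move let the fingers close. It gives the time, the measured TCP pose, the force, the opening and the grip force at its end, in the units of the state.
- status.get_state(): the state, without advancing time (a new reading comes with each control period).
- capture(name): name is "scene" or "top" or "wrist"; returns (picture, depth): 400x640x3 uint8, red, green, blue; 400x640 float32, m along the optical axis (not along the pixel's ray), 0 where there is no reading.
- camera_info(name): a dict with "mtx" (3x3 intrinsics, pixels), "world_from_camera" (4x4, takes a point from camera to world coordinates). Camera axes: x right, y up, looking along -z (the intrinsics and any distortion apply to the point x, -y, -z); pixel columns grow to the right and rows downward; lengths in m; the calibration is good to about 2 mm. A picture is of the moment at which its call begins: read the wrist's pose just before it. camera_info takes no time and is no camera call; for the wrist camera it gives the pose at the moment of the call.
- order.finish_job(): hands the job in; it is judged then, once.
The state is a dict: "t": time; "joints": joint angles; "joint_velocities": joint speeds; "joint_efforts": joint torques, N m; "position": TCP position; "ee_rot": TCP orientation; "wrist_force": force on the tool from outside, world axes, zero at the start; "ft_torque": the same for the moment, N m; "opening": finger opening in m; "grip_force": force on a finger pad.
Only numpy, scipy, OpenCV 4.12 (cv2) and the standard library are available. Lean on these libraries where they do the work, as an engineer would, in place of code of your own. Each camera call takes 0.05 s, during which the arm holds its last target. There are 200 camera calls.

## Working session

There is one attempt and no reset: what is moved stays moved. The work goes in short steps, Python scripts to look and compute and a tool call to move; the robot and the scene stay as the last step left them, time stands still between calls to the robot, and variables do not carry over. Pictures are saved under pics/ and viewed, at most 10 in all, crops included, and the job is handed in when it is done.

Besides the shell and the picture viewer there is one more tool, called after "Emit:" by a JSON object that holds its "name" and its "arguments", one argument or row to a line. carry_out: Moves the arm, as the interface text tells. Its arguments: {"type":"object","properties":{"motion":{"type":"array","items":{"type":"object","properties":{"tx":{"type":"number"},"ty":{"type":"number"},"tz":{"type":"number"},"ax":{"type":"number"},"ay":{"type":"number"},"az":{"type":"number"},"claw":{"type":"number"}}}}},"required":["motion"]}

```bash
ls; mkdir -p pics; cat > h.py <<'E'
import numpy as np,cv2
from rig import status,capture,camera_info,order
def grab(n):
    ci=camera_info(n); p,d=capture(n); np.savez(f'/tmp/{n}.npz',p=p,d=d,K=ci['mtx'],T=ci['world_from_camera']); return p,d,np.array(ci['mtx']),np.array(ci['world_from_camera'])
def cloud(d,K,T):
    v,u=np.mgrid[:d.shape[0],:d.shape[1]]
    P=np.stack([(u-K[0,2])/K[0,0]*d,-(v-K[1,2])/K[1,1]*d,-d],-1)
    return P@T[:3,:3].T+T[:3,3]
E
python3 - <<'E'
from h import *
s=status.get_state();print(s)
for n in['scene','top']:
    p,d,K,T=grab(n);cv2.imwrite(f'pics/{n}0.png',p[:,:,::-1]);print(n,K,T,camera_info(n).keys())
E
```

```text
pics
{'t': 0.0, 'joints': array([ 1.29382545,  0.68999128, -0.19449011,  1.56633693,  0.15727183,
        0.90249942, -0.21509217]), 'joint_velocities': array([ 3.39808265e-05,  1.46655215e-03, -3.91658067e-04,  1.86715873e-03,
        1.74803486e-03,  5.20478246e-04, -2.04424605e-04]), 'joint_efforts': array([-3.31407955e-04, -5.27550924e+01, -1.26702514e+00, -1.53427023e+01,
       -5.26643603e-02,  6.56121192e-03,  1.48460817e-04]), 'position': array([ 0.19085248, -0.59442278,  0.20710682]), 'ee_rot': array([-3.13974899e+00,  1.26562987e-04,  3.10826453e-01]), 'wrist_force': array([ 0.68857459, -1.28263005, -0.22976765]), 'ft_torque': array([-0.0090599 ,  0.01228205,  0.00972482]), 'grip_force': 0.0, 'opening': 0.08800183863212971}
scene [[375.95164836   0.         319.14953939]
 [  0.         375.95164836 200.3051365 ]
 [  0.           0.           1.        ]] [[-0.8648673   0.2740918  -0.42056894  0.17664574]
 [-0.50145338 -0.43259653  0.74926948  0.71036021]
 [ 0.02343196  0.85891439  0.51158286  0.57297639]
 [ 0.          0.          0.          1.        ]] dict_keys(['mtx', 'world_from_camera'])
top [[430.40913142   0.         320.04682777]
 [  0.         430.40913142 201.67210288]
 [  0.           0.           1.        ]] [[ 0.01176266  0.98443867 -0.17533436  0.39521578]
 [-0.99978528  0.01457027  0.01473418  0.03591638]
 [ 0.01705957  0.1751234   0.98439868  1.046296  ]
 [ 0.          0.          0.          1.        ]] dict_keys(['mtx', 'world_from_camera'])
```

View pics/scene0.png

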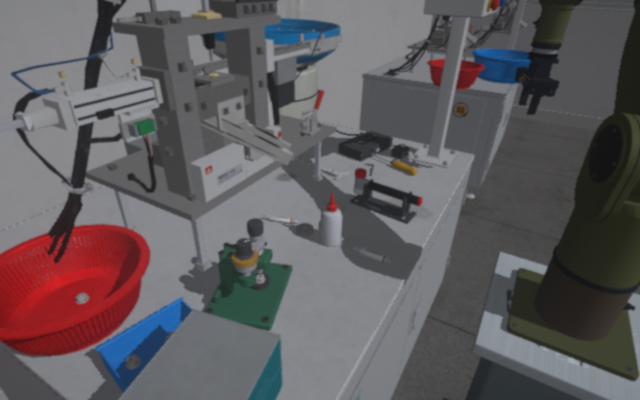

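View pics/top0.png

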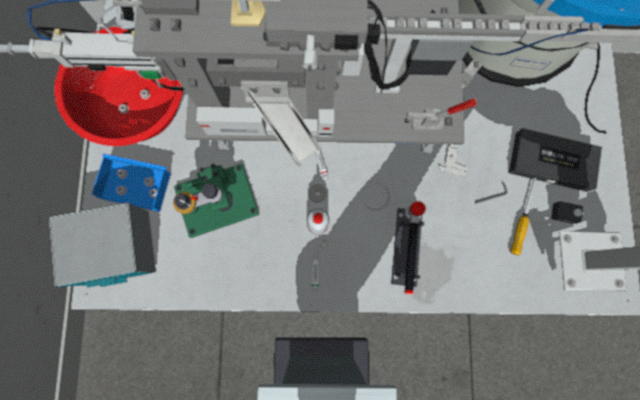

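The scene view shows the green stamp near (250,285) with the brass ring at (243,262), the bottle at (331,225), and the mallet and rest at (390,195). In the top view the ring is at (184,203), the ram head at (208,190), the mallet head at (417,208) and the handle end at (408,291). I'll measure these from depth next.

```bash
python3 - <<'E'
from h import *
for n in['top','scene']:
    z=np.load(f'/tmp/{n}.npz');p,d,K,T=[z[k] for k in'pdKT'];C=cloud(d,K,T)
    hsv=cv2.cvtColor(p,cv2.COLOR_RGB2HSV);H,S,V=[hsv[...,i].astype(int) for i in range(3)]
    X,Y,Z=C[...,0],C[...,1],C[...,2];ok=d>0
    print(n,'table z',np.median(Z[ok&(abs(Z)<.02)]))
    g=ok&(H>55)&(H<90)&(S>80)&(X>.3)&(X<.75)&(Y>.1)&(Y<.42)&(Z<.12)
    b=g&(Z>.005)&(Z<.03)
    pts=C[b][:,:2].astype(np.float32); 
    r=cv2.minAreaRect(pts);print('base',b.sum(),r,cv2.boxPoints(r).tolist())
    m=ok&(Z>.124)&(Z<.15)&(H>12)&(H<32)&(S>90)&(Y>.2)&(X>.3)&(X<.7)
    print('ring',m.sum(),C[m].mean(0) if m.any() else 0,C[m].min(0),C[m].max(0))
    m=ok&(Z>.155)&(Z<.19)&(Y>.2)&(Y<.45)&(X>.35)&(X<.65)
    k,L,st,c=cv2.connectedComponentsWithStats(m.astype(np.uint8))
    for i in range(1,k):
        if st[i,4]>10:
            q=C[L==i];print('hi',st[i],q.mean(0),q.min(0),q.max(0))
    m=ok&((H<8)|(H>172))&(S>120)&(X>.3)&(X<.7)&(Y>-.4)&(Y<.2)
    k,L,st,c=cv2.connectedComponentsWithStats(m.astype(np.uint8))
    for i in range(1,k):
        if st[i,4]>8:
            q=C[L==i];print('red',st[i],np.median(q,0),q.min(0),q.max(0))
    m=ok&(Z>.04)&(Z<.085)&(V<90)&(X>.3)&(X<.6)&(Y>-.35)&(Y<-.05)
    r=cv2.minAreaRect(C[m][:,:2].astype(np.float32));print('handle+',m.sum(),r,cv2.boxPoints(r).tolist(),C[m].min(0),C[m].max(0))
    if n=='top':
        m=ok&(Z>.2)&(Y>-.3)&(Y<.5)
        for lo in np.arange(-.3,.5,.1):
            w=m&(Y>lo)&(Y<lo+.1); print('tall y',round(lo,1),'minx',np.percentile(X[w],1) if w.any() else None)
    x0,y0=(150,140) if n=='top' else (190,200)
    cv2.imwrite(f'pics/{n}crop.png',cv2.resize(p[y0:y0+120,x0:x0+130][:,:,::-1],None,fx=4.5,fy=4.5,interpolation=cv2.INTER_CUBIC))
E
```

```text
top table z 0.0014291818187674998
base 2224 ((0.5798969864845276, 0.2726597189903259), (0.13355086743831635, 0.17205700278282166), 20.000362396240234) [[0.4877247214317322, 0.33066093921661377], [0.546572744846344, 0.16898061335086823], [0.672069251537323, 0.21465849876403809], [0.6132212281227112, 0.3763388395309448]]
ring 161 [0.54577203 0.30636365 0.1424336 ] [0.52849757 0.28787644 0.13163778] [0.5734219  0.33272542 0.14957409]
hi [202 183  16  16 194] [0.5713814  0.25145198 0.17102523] [0.55737136 0.23804502 0.15559192] [0.58707966 0.26729406 0.17620203]
hi [174 194  15  13 149] [0.55060524 0.30962229 0.16958611] [0.53848578 0.29812303 0.15519031] [0.56365329 0.32479964 0.17537541]
red [410 202  15  14 165] [ 0.55259225 -0.19549598  0.09866294] [ 0.53771554 -0.21152759  0.07612925] [ 0.56677089 -0.18246169  0.10330851]
red [313 213  10  10  74] [0.52483898 0.02620096 0.11028379] [0.51695854 0.017191   0.10331844] [0.53682499 0.03693975 0.14360393]
red [405 289   8   5  32] [ 0.36969827 -0.17764003  0.07248289] [ 0.36531463 -0.18592649  0.06306737] [ 0.37424141 -0.17119674  0.0754
[... 1441 characters left out ...]
548  0.08193691] [ 0.56179944 -0.17802818  0.09772057]
red [327 193  10  19  99] [0.52235577 0.03236405 0.10677474] [ 0.5122101  -0.17791884 -0.00147548] [0.63412918 0.04101443 0.13811867]
red [417 198   5   7  28] [ 0.36650907 -0.17195626  0.06660842] [ 0.36221472 -0.17847593  0.0569697 ] [ 0.37162194 -0.16752253  0.0732274 ]
handle+ 686 ((0.4674815833568573, -0.18632185459136963), (0.0461186021566391, 0.19612151384353638), 84.31761932373047) [[0.36761951446533203, -0.19955848157405853], [0.5627772808074951, -0.2189771980047226], [0.5673436522483826, -0.17308522760868073], [0.3721858859062195, -0.15366651117801666]] [ 0.37053595 -0.21446667  0.04002336] [ 0.56547736 -0.15668163  0.08498766]
```

View pics/topcrop.png

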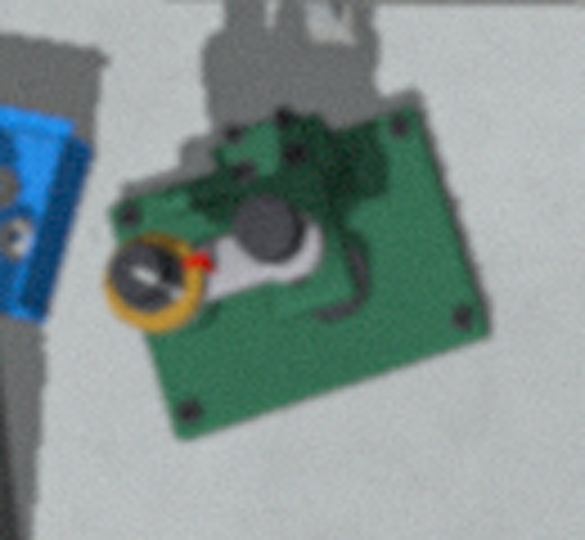

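Zoomed top view: ring and thimble at crop (150,280), red pointer at (200,262), ram head at (270,228). The white line is near (178,293), clockwise of the pointer. Next I check tall obstacles for the transit and write a motion planner.

```bash
cat >> h.py <<'E'
from scipy.spatial.transform import Rotation as R
def plan(start,yaw0,tgt,yaw1,n):
    """tool-down rows from start to tgt (world), yaw in deg; prints rounded shifts per row"""
    p=np.array(start,float);y=yaw0;out=[]
    for i in range(n):
        dy=round((yaw1-y)/(n-i),1); d=(np.array(tgt)-p)/(n-i)
        c,s=np.cos(np.radians(y)),np.sin(np.radians(y))
        t=np.round([c*d[0]+s*d[1],s*d[0]-c*d[1],-d[2]],3)
        p=p+[c*t[0]+s*t[1],s*t[0]-c*t[1],-t[2]];y+=dy
        out.append('{"tx":%g,"ty":%g,"tz":%g,"az":%g}'%(t[0],t[1],t[2],-dy))
    for i in range(0,n,10):print('['+','.join(out[i:i+10])+']')
    print('end',p,y)
E
python3 - <<'E'
from h import *
for n in['top','scene']:
    z=np.load(f'/tmp/{n}.npz');p,d,K,T=[z[k] for k in'pdKT'];C=cloud(d,K,T);ok=d>0
    X,Y,Z=C[...,0],C[...,1],C[...,2]
    print(n)
    for y in np.arange(-.8,.55,.1):
        print(round(y,1),[ (lambda w:round(float(np.percentile(Z[w],98)),2) if w.sum()>3 else None)(ok&(Y>y)&(Y<=y+.1)&(X>x)&(X<=x+.1)) for x in np.arange(.1,.9,.1)])
s=status.get_state()
plan(s['position'],np.degrees(s['ee_rot'][2]),[.3,-.3,.30],17.8,8)
E
```

```text
top
-0.8 [-0.74, -0.74, 0.01, 0.01, 0.01, 0.0, 0.01, 0.0]
-0.7 [-0.74, -0.74, 0.01, 0.18, 0.03, 0.04, 0.04, 0.01]
-0.6 [-0.74, -0.74, 0.01, 0.01, 0.04, 0.04, 0.04, 0.39]
-0.5 [-0.74, -0.74, 0.0, 0.02, 0.03, 0.04, 0.41, 0.43]
-0.4 [-0.74, -0.74, 0.0, 0.0, 0.01, 0.01, 0.45, 0.43]
-0.3 [-0.74, -0.74, 0.01, 0.01, 0.1, 0.18, 0.41, 0.41]
-0.2 [0.0, -0.74, 0.07, 0.08, 0.1, 0.18, 0.41, 0.41]
-0.1 [0.0, -0.74, 0.0, 0.0, 0.0, 0.56, 0.56, 0.46]
-0.0 [0.0, -0.74, 0.02, 0.02, 0.11, 0.56, 0.56, None]
0.1 [0.0, -0.74, 0.0, 0.0, 0.02, 0.5, 0.53, None]
0.2 [-0.74, -0.74, 0.0, 0.01, 0.17, 0.5, 0.52, None]
0.3 [-0.74, -0.74, 0.01, 0.01, 0.17, 0.18, 0.47, 0.46]
0.4 [-0.74, -0.74, 0.12, 0.12, 0.12, 0.11, 0.46, 0.46]
0.5 [-0.74, -0.74, 0.12, 0.12, 0.12, 0.11, 0.41, 0.07]
scene
-0.8 [-0.75, -0.74, 0.52, 0.01, 0.0, 0.0, 0.0, 0.0]
-0.7 [0.26, 0.34, 0.49, 0.47, 0.03, 0.04, 0.04, 0.42]
-0.6 [0.53, 0.53, 0.53, 0.52, 0.52, 0.04, 0.4, 0.42]
-0.5 [0.34, -0.75, 0.52, 0.52, 0.52, 0.04, 0.41, 0.42]
-0.4 [-0.75, -0.74, 0.0, 0.0, 0.0, 0.01, 0.45, 0.42]
-0.3 [-0.75, -0.75, 0.0, 0.01, 0.1, 0.18, 0.4, 0.42]
-0.2 [0.0, -0.75, 0.07, 0.07, 0.1, 0.18, 0.4, 0.4]
-0.1 [0.01, None, 0.0, 0.0, 0.0, 0.51, 0.51, 0.18]
-0.0 [0.01, None, 0.01, 0.06, 0.11, 0.53, 0.52, 0.4]
0.1 [0.0, None, 0.0, 0.0, 0.02, 0.5, 0.53, 0.4]
0.2 [None, None, 0.0, 0.0, 0.17, 0.5, 0.51, 0.53]
0.3 [None, None, 0.0, 0.02, 0.17, 0.18, 0.45, 0.5]
0.4 [None, None, 0.12, 0.12, 0.12, 0.11, 0.45, 0.36]
0.5 [None, None, 0.12, 0.12, 0.12, 0.11, 0.4, 0.03]
[{"tx":0.024,"ty":-0.031,"tz":-0.012,"az":0},{"tx":0.024,"ty":-0.031,"tz":-0.012,"az":0},{"tx":0.024,"ty":-0.031,"tz":-0.011,"az":0},{"tx":0.024,"ty":-0.031,"tz":-0.012,"az":0},{"tx":0.024,"ty":-0.031,"tz":-0.011,"az":0},{"tx":0.025,"ty":-0.031,"tz":-0.012,"az":0},{"tx":0.024,"ty":-0.031,"tz":-0.011,"az":0},{"tx":0.025,"ty":-0.03,"tz":-0.012,"az":0}]
end [ 0.3000554  -0.29998253  0.30017458] 17.80978877652427
```

```bash
python3 - <<'E'
from h import *
s=status.get_state()
plan(s['position'],17.8,[.21,-.40,.25],17.8,5)
plan([.21,-.40,.25],17.8,[.42,-.2,.33],67.8,8)
plan([.42,-.2,.33],67.8,[.46,.24,.33],110,11)
E
```

```text
[{"tx":0.016,"ty":-0.036,"tz":-0.009,"az":-0},{"tx":0.015,"ty":-0.036,"tz":-0.008,"az":-0},{"tx":0.016,"ty":-0.036,"tz":-0.009,"az":-0},{"tx":0.015,"ty":-0.036,"tz":-0.008,"az":-0},{"tx":0.016,"ty":-0.035,"tz":-0.009,"az":-0}]
end [ 0.21044598 -0.40020663  0.25017458] 17.8
[{"tx":0.033,"ty":-0.016,"tz":-0.01,"az":-6.2},{"tx":0.034,"ty":-0.012,"tz":-0.01,"az":-6.3},{"tx":0.035,"ty":-0.008,"tz":-0.01,"az":-6.2},{"tx":0.036,"ty":-0.005,"tz":-0.01,"az":-6.3},{"tx":0.036,"ty":-0,"tz":-0.01,"az":-6.2},{"tx":0.036,"ty":0.003,"tz":-0.01,"az":-6.3},{"tx":0.036,"ty":0.007,"tz":-0.01,"az":-6.2},{"tx":0.034,"ty":0.012,"tz":-0.01,"az":-6.3}]
end [ 0.42017101 -0.2004605   0.33      ] 67.8
[{"tx":0.038,"ty":-0.012,"tz":-0,"az":-3.8},{"tx":0.039,"ty":-0.009,"tz":-0,"az":-3.8},{"tx":0.04,"ty":-0.007,"tz":-0,"az":-3.8},{"tx":0.04,"ty":-0.004,"tz":-0,"az":-3.9},{"tx":0.04,"ty":-0.001,"tz":-0,"az":-3.8},{"tx":0.04,"ty":0.002,"tz":-0,"az":-3.9},{"tx":0.04,"ty":0.004,"tz":-0,"az":-3.8},{"tx":0.04,"ty":0.007,"tz":-0,"az":-3.9},{"tx":0.039,"ty":0.01,"tz":-0,"az":-3.8},{"tx":0.038,"ty":0.012,"tz":-0,"az":-3.9}]
[{"tx":0.038,"ty":0.014,"tz":-0,"az":-3.8}]
end [0.45967384 0.24035713 0.33      ] 110.0
```

Emit:
{"name": "carry_out", "arguments": {
  "motion": [
    {"tx": 0.016,"ty": -0.036,"tz": -0.009},
    {"tx": 0.015,"ty": -0.036,"tz": -0.008},
    {"tx": 0.016,"ty": -0.036,"tz": -0.009},
    {"tx": 0.015,"ty": -0.036,"tz": -0.008},
    {"tx": 0.016,"ty": -0.035,"tz": -0.009}
  ]
}}

```text
schema error: expected keys tx, ty, tz, ax, ay, az, claw
```

Emit:
{"name": "carry_out", "arguments": {
  "motion": [
    {"tx": 0.033,"ty": -0.016,"tz": -0.01,"az": -6.2},
    {"tx": 0.034,"ty": -0.012,"tz": -0.01,"az": -6.3},
    {"tx": 0.035,"ty": -0.008,"tz": -0.01,"az": -6.2},
    {"tx": 0.036,"ty": -0.005,"tz": -0.01,"az": -6.3},
    {"tx": 0.036,"ty": 0,"tz": -0.01,"az": -6.2},
    {"tx": 0.036,"ty": 0.003,"tz": -0.01,"az": -6.3},
    {"tx": 0.036,"ty": 0.007,"tz": -0.01,"az": -6.2},
    {"tx": 0.034,"ty": 0.012,"tz": -0.01,"az": -6.3},
    {},
    {}
  ]
}}

```text
schema error: expected keys tx, ty, tz, ax, ay, az, claw
```

```bash
python3 - <<'E'
from h import *
s=status.get_state();print(s['t'],s['position'],s['ee_rot'],s['joints'])
p,d,K,T=grab('wrist');cv2.imwrite('pics/wrist0.png',p[:,:,::-1]);print(K,T)
E
```

```text
0.1 [ 0.19089935 -0.59448203  0.20717458] [-3.13991668e+00  1.03839403e-04  3.10839453e-01] [ 1.29381792  0.68993227 -0.19453113  1.56622467  0.15728893  0.90250523
 -0.21511513]
[[345.45976393   0.         319.54360142]
 [  0.         345.45976393 197.94128199]
 [  0.           0.           1.        ]] [[ 0.30516878  0.90993862  0.28086247  0.26390405]
 [-0.95229654  0.29215842  0.08817465 -0.5720071 ]
 [-0.00182281 -0.2943725   0.95568902  0.38369112]
 [ 0.          0.          0.          1.        ]]
```

View pics/wrist0.png

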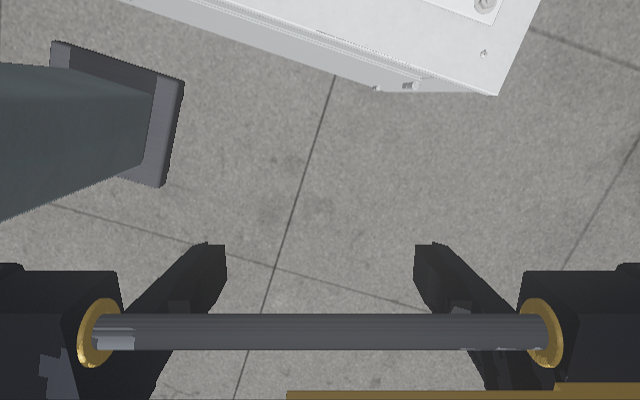

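The calls were refused because every row needs all seven keys. The wrist view works: fingers at (215,265) and (430,265), with the camera on the tool's +x side.

Emit:
{"name": "carry_out", "arguments": {
  "motion": [
    {"tx": 0.016,"ty": -0.036,"tz": -0.009,"ax": 0,"ay": 0,"az": 0,"claw": 0},
    {"tx": 0.015,"ty": -0.036,"tz": -0.008,"ax": 0,"ay": 0,"az": 0,"claw": 0},
    {"tx": 0.016,"ty": -0.036,"tz": -0.009,"ax": 0,"ay": 0,"az": 0,"claw": 0},
    {"tx": 0.015,"ty": -0.036,"tz": -0.008,"ax": 0,"ay": 0,"az": 0,"claw": 0},
    {"tx": 0.016,"ty": -0.035,"tz": -0.009,"ax": 0,"ay": 0,"az": 0,"claw": 0}
  ]
}}

```text
t: 0.65
position: [0.2104, -0.3989, 0.251]
ee_rot: [-3.141, 0.0, 0.311]
wrist_force: [0.5, -0.0, 0.4]
opening: 0.0884
grip_force: 0.0
```

Emit:
{"name": "carry_out", "arguments": {
  "motion": [
    {"tx": 0.033,"ty": -0.016,"tz": -0.01,"ax": 0,"ay": 0,"az": -6.2,"claw": 0},
    {"tx": 0.034,"ty": -0.012,"tz": -0.01,"ax": 0,"ay": 0,"az": -6.3,"claw": 0},
    {"tx": 0.035,"ty": -0.008,"tz": -0.01,"ax": 0,"ay": 0,"az": -6.2,"claw": 0},
    {"tx": 0.036,"ty": -0.005,"tz": -0.01,"ax": 0,"ay": 0,"az": -6.3,"claw": 0},
    {"tx": 0.036,"ty": 0,"tz": -0.01,"ax": 0,"ay": 0,"az": -6.2,"claw": 0},
    {"tx": 0.036,"ty": 0.003,"tz": -0.01,"ax": 0,"ay": 0,"az": -6.3,"claw": 0},
    {"tx": 0.036,"ty": 0.007,"tz": -0.01,"ax": 0,"ay": 0,"az": -6.2,"claw": 0},
    {"tx": 0.034,"ty": 0.012,"tz": -0.01,"ax": 0,"ay": 0,"az": -6.3,"claw": 0},
    {"tx": 0,"ty": 0,"tz": 0,"ax": 0,"ay": 0,"az": 0,"claw": 0}
  ]
}}

```text
t: 1.55
position: [0.4252, -0.1969, 0.3323]
ee_rot: [3.137, -0.004, 1.194]
wrist_force: [0.1, 0.5, 0.7]
opening: 0.0881
grip_force: 0.0
```

```bash
sed -i 's/"tz":%g,"az":%g}/"tz":%g,"ax":0,"ay":0,"az":%g,"claw":0}/' h.py; python3 - <<'E'
from h import *
p,d,K,T=grab('wrist');s=status.get_state();print(s['t'],s['position'],s['ee_rot'],s['wrist_force'])
C=cloud(d,K,T);X,Y,Z=C[...,0],C[...,1],C[...,2];ok=d>0
hsv=cv2.cvtColor(p,cv2.COLOR_RGB2HSV);H,S,V=[hsv[...,i].astype(int) for i in range(3)]
m=ok&((H<8)|(H>172))&(S>120)&(X>.3)&(Y<0)
k,L,st,c=cv2.connectedComponentsWithStats(m.astype(np.uint8))
for i in range(1,k):
    if st[i,4]>8:
        q=C[L==i];print('red',st[i],np.median(q,0),q.min(0),q.max(0))
m=ok&(Z>.045)&(Z<.085)&(X>.3)&(X<.6)&(Y>-.35)&(Y<-.05)
r=cv2.minAreaRect(C[m][:,:2].astype(np.float32));print(r)
plan(s['position'],np.degrees(s['ee_rot'][2]),[.46,.24,.33],110,11)
E
```

```text
1.6 [ 0.42257768 -0.19929673  0.33135853] [ 3.14000579e+00 -1.24921477e-03  1.18797491e+00] [-0.2163687 -0.4527471 -1.0867207]
red [404 105  31  28 696] [ 0.55183722 -0.19684529  0.09735554] [ 0.53658575 -0.21402899  0.06308239] [ 0.56987746 -0.18117295  0.10054798]
red [268 150   8  14  66] [ 0.3686358  -0.17773866  0.07203414] [ 0.36413825 -0.18653044  0.06849725] [ 0.37243104 -0.16960734  0.07434672]
((0.4600251019001007, -0.18779408931732178), (0.04605628922581673, 0.19339832663536072), 83.99984741210938)
[{"tx":0.038,"ty":-0.012,"tz":0,"ax":0,"ay":0,"az":-3.8,"claw":0},{"tx":0.039,"ty":-0.009,"tz":0,"ax":0,"ay":0,"az":-3.8,"claw":0},{"tx":0.04,"ty":-0.007,"tz":0,"ax":0,"ay":0,"az":-3.8,"claw":0},{"tx":0.04,"ty":-0.004,"tz":0,"ax":0,"ay":0,"az":-3.8,"claw":0},{"tx":0.04,"ty":-0.001,"tz":0,"ax":0,"ay":0,"az":-3.8,"claw":0},{"tx":0.04,"ty":0.001,"tz":0,"ax":0,"ay":0,"az":-3.8,"claw":0},{"tx":0.04,"ty":0.004,"tz":0,"ax":0,"ay":0,"az":-3.8,"claw":0},{"tx":0.039,"ty":0.007,"tz":0,"ax":0,"ay":0,"az":-3.8,"claw":0},{"tx":0.039,"ty":0.009,"tz":0,"ax":0,"ay":0,"az":-3.8,"claw":0},{"tx":0.038,"ty":0.012,"tz":0.001,"ax":0,"ay":0,"az":-3.9,"claw":0}]
[{"tx":0.038,"ty":0.015,"tz":0,"ax":0,"ay":0,"az":-3.8,"claw":0}]
end [0.46031034 0.24033355 0.33035853] 109.96594870932377
```

Emit:
{"name": "carry_out", "arguments": {
  "motion": [
    {"tx": 0.038,"ty": -0.012,"tz": 0,"ax": 0,"ay": 0,"az": -3.8,"claw": 0},
    {"tx": 0.039,"ty": -0.009,"tz": 0,"ax": 0,"ay": 0,"az": -3.8,"claw": 0},
    {"tx": 0.04,"ty": -0.007,"tz": 0,"ax": 0,"ay": 0,"az": -3.8,"claw": 0},
    {"tx": 0.04,"ty": -0.004,"tz": 0,"ax": 0,"ay": 0,"az": -3.8,"claw": 0},
    {"tx": 0.04,"ty": -0.001,"tz": 0,"ax": 0,"ay": 0,"az": -3.8,"claw": 0},
    {"tx": 0.04,"ty": 0.001,"tz": 0,"ax": 0,"ay": 0,"az": -3.8,"claw": 0},
    {"tx": 0.04,"ty": 0.004,"tz": 0,"ax": 0,"ay": 0,"az": -3.8,"claw": 0},
    {"tx": 0.039,"ty": 0.007,"tz": 0,"ax": 0,"ay": 0,"az": -3.8,"claw": 0},
    {"tx": 0.039,"ty": 0.009,"tz": 0,"ax": 0,"ay": 0,"az": -3.8,"claw": 0},
    {"tx": 0.038,"ty": 0.012,"tz": 0,"ax": 0,"ay": 0,"az": -3.9,"claw": 0}
  ]
}}

```text
t: 2.6
position: [0.4565, 0.197, 0.3302]
ee_rot: [-3.14, 0.002, 1.848]
wrist_force: [0.9, 0.4, -0.1]
opening: 0.0882
grip_force: 0.0
```

Emit:
{"name": "carry_out", "arguments": {
  "motion": [
    {"tx": 0.038,"ty": 0.015,"tz": 0,"ax": 0,"ay": 0,"az": -3.8,"claw": 0},
    {"tx": 0.012,"ty": 0.035,"tz": 0.01,"ax": 0,"ay": 0,"az": 0,"claw": 0},
    {"tx": 0.012,"ty": 0.035,"tz": 0.02,"ax": 0,"ay": 0,"az": 0,"claw": 0},
    {"tx": 0.012,"ty": 0.035,"tz": 0.02,"ax": 0,"ay": 0,"az": 0,"claw": 0},
    {"tx": 0,"ty": 0,"tz": 0,"ax": 0,"ay": 0,"az": 0,"claw": 0},
    {"tx": 0,"ty": 0,"tz": 0,"ax": 0,"ay": 0,"az": 0,"claw": 0}
  ]
}}

```text
t: 3.2
position: [0.5471, 0.3059, 0.2792]
ee_rot: [-3.138, 0.002, 1.913]
wrist_force: [-0.7, -0.3, 0.1]
opening: 0.0882
grip_force: 0.0
```

```bash
python3 - <<'E'
from h import *
p,d,K,T=grab('wrist');s=status.get_state();print(s['t'],s['position'],s['ee_rot'],s['wrist_force'],s['joints'])
C=cloud(d,K,T);X,Y,Z=C[...,0],C[...,1],C[...,2];ok=d>0
hsv=cv2.cvtColor(p,cv2.COLOR_RGB2HSV);H,S,V=[hsv[...,i].astype(int) for i in range(3)]
def circ(m,n):
    q=C[m]
    if len(q)<20: print(n,len(q));return
    (c,r)=cv2.minEnclosingCircle(q[:,:2].astype(np.float32));print(n,len(q),c,r,np.median(q,0))
near=ok&(np.hypot(X-.5485,Y-.3137)<.03);circ(near&(Z>.128)&(Z<.15)&(H>12)&(H<32)&(S>80),'ring')
circ(near&(Z>.16)&(Z<.18),'thimble')
circ(ok&(np.hypot(X-.57,Y-.2555)<.025)&(Z>.165)&(Z<.18),'ramtop')
m=near&((H<8)|(H>172))&(S>120);circ(m,'ptr')
cv2.imwrite('pics/wrist1.png',p[:,:,::-1])
E
```

```text
3.25 [0.54692479 0.30598363 0.28047786] [-3.13996867e+00  1.34177974e-03  1.91350925e+00] [-0.76514368 -0.84015439  0.55081429] [-0.21928829  0.68822762 -0.69791566  1.44738522  0.45888141  1.17457297
 -0.64074195]
ring 835 (0.551318883895874, 0.31194236874580383) 0.02536827139556408 [0.54618696 0.32124283 0.14100056]
thimble 726 (0.5507657527923584, 0.31359976530075073) 0.01331088226288557 [0.55006207 0.31472226 0.16987459]
ramtop 848 (0.5717335343360901, 0.2557483911514282) 0.015464196912944317 [0.57115861 0.2573169  0.17127045]
ptr 67 (0.5591572523117065, 0.2917179465293884) 0.005123254843056202 [0.55855541 0.2907822  0.1487989 ]
```

View pics/wrist1.png

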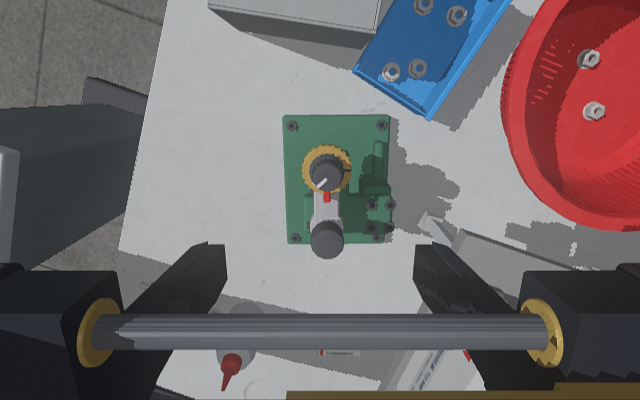

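The thimble is at (326,172), with its white line pointing down-left toward (318,186). The red pointer is at (326,197) and the ram head at (326,240). I measure the thimble angle now.

```bash
cat >> h.py <<'E'
def thimble(c=(.5508,.3136)):
    z=np.load('/tmp/wrist.npz');p,d,K,T=[z[k] for k in'pdKT'];C=cloud(d,K,T);X,Y,Z=C[...,0],C[...,1],C[...,2]
    hsv=cv2.cvtColor(p,cv2.COLOR_RGB2HSV);H,S,V=[hsv[...,i].astype(int) for i in range(3)]
    near=(d>0)&(np.hypot(X-c[0],Y-c[1])<.0175)
    for lo,hi in((.142,.155),(.16,.18)):
        w=near&(Z>lo)&(Z<hi)&(V>150)&(S<60);q=C[w][:,:2]-c
        if len(q)<2: print('few',len(q),lo);continue
        m=q.mean(0);a=np.arctan2(m[1],m[0]);v=np.linalg.svd(q-m)[2][0];v=v*np.sign(v@m+1e-9)
        print(lo,len(q),'r',np.hypot(*m),'line-ptr rad via centroid',a-np.radians(-70),'via svd',np.arctan2(v[1],v[0])-np.radians(-70))
E
python3 -c "
from h import *
thimble()"
```

```text
0.142 9 r 0.008756782077899873 line-ptr rad via centroid 4.068061989828589 via svd 2.6786656318808117
0.16 40 r 0.007011201427910569 line-ptr rad via centroid -0.7750482444213878 via svd -0.8083502972825976
```

Emit:
{"name": "carry_out", "arguments": {
  "motion": [
    {"tx": 0.006,"ty": 0.006,"tz": 0,"ax": 0,"ay": 0,"az": 7.2,"claw": 0},
    {"tx": 0,"ty": 0,"tz": 0.02,"ax": 0,"ay": 0,"az": 7.2,"claw": 0},
    {"tx": 0,"ty": 0,"tz": 0.025,"ax": 0,"ay": 0,"az": 7.2,"claw": 0},
    {"tx": 0,"ty": 0,"tz": 0.025,"ax": 0,"ay": 0,"az": 0,"claw": 0},
    {"tx": 0,"ty": 0,"tz": 0,"ax": 0,"ay": 0,"az": 0,"claw": 0},
    {"tx": 0,"ty": 0,"tz": 0,"ax": 0,"ay": 0,"az": 0,"claw": 0}
  ]
}}

```text
t: 3.85
position: [0.5509, 0.3145, 0.2123]
ee_rot: [3.141, -0.0, 1.537]
wrist_force: [-0.2, 0.1, 0.0]
opening: 0.0882
grip_force: 0.0
```

```bash
python3 - <<'E'
from h import *
s=status.get_state();print(s['t'],s['position'],s['ee_rot'],s['wrist_force'],s['ft_torque'],s['joints'])
E
```

```text
3.85 [0.55093871 0.3144972  0.21231442] [ 3.14068436e+00 -1.02912028e-04  1.53731439e+00] [-0.23507644  0.09394504  0.04958627] [-0.01839003 -0.08341148  0.02721145] [-0.28975039  0.74261847 -0.56981921  1.51924727  0.4457885   1.01084881
 -1.01252473]
```

Emit:
{"name": "carry_out", "arguments": {
  "motion": [
    {"tx": -0.001,"ty": 0,"tz": 0.025,"ax": 0,"ay": 0,"az": 0,"claw": 0},
    {"tx": 0,"ty": 0,"tz": 0.025,"ax": 0,"ay": 0,"az": 0,"claw": 0},
    {"tx": 0,"ty": 0,"tz": 0.025,"ax": 0,"ay": 0,"az": 0,"claw": 0},
    {"tx": 0,"ty": 0,"tz": 0.014,"ax": 0,"ay": 0,"az": 0,"claw": 0},
    {"tx": 0,"ty": 0,"tz": 0,"ax": 0,"ay": 0,"az": 0,"claw": 0.2},
    {"tx": 0,"ty": 0,"tz": 0,"ax": 0,"ay": 0,"az": 0,"claw": 0.35}
  ]
}}

```text
t: 4.45
position: [0.5516, 0.3149, 0.1234]
ee_rot: [3.14, -0.002, 1.538]
wrist_force: [-0.0, -0.2, -0.5]
opening: 0.0743
grip_force: 0.0
```

Emit:
{"name": "carry_out", "arguments": {
  "motion": [
    {"tx": 0,"ty": 0,"tz": 0,"ax": 0,"ay": 0,"az": 0,"claw": 0.6},
    {"tx": 0,"ty": 0,"tz": 0,"ax": 0,"ay": 0,"az": 0,"claw": 0.8},
    {"tx": 0,"ty": 0,"tz": 0,"ax": 0,"ay": 0,"az": 0,"claw": 1},
    {"tx": 0,"ty": 0,"tz": 0,"ax": 0,"ay": 0,"az": 0,"claw": 1}
  ]
}}

```text
t: 4.85
position: [0.551, 0.3143, 0.1223]
ee_rot: [3.141, -0.0, 1.538]
wrist_force: [0.3, 0.1, 1.1]
opening: 0.0422
grip_force: 0.0
```

Emit:
{"name": "carry_out", "arguments": {
  "motion": [
    {"tx": 0,"ty": 0,"tz": 0,"ax": 0,"ay": 0,"az": 0,"claw": 1},
    {"tx": 0,"ty": 0,"tz": 0,"ax": 0,"ay": 0,"az": 0,"claw": 1}
  ]
}}

```text
t: 5.05
position: [0.5508, 0.3142, 0.1219]
ee_rot: [-3.142, 0.0, 1.538]
wrist_force: [0.6, -0.1, -0.7]
opening: 0.0261
grip_force: 0.0
```

```bash
python3 - <<'E'
from h import *
p,d,K,T=grab('wrist')
s=status.get_state();print(s)
cv2.imwrite('pics/w2.png',p[100:380,180:460,::-1])
E
```

```text
{'t': 5.1, 'joints': array([-0.31545829,  0.84604487, -0.51702567,  1.60326537,  0.52295729,
        0.83418587, -1.07857917]), 'joint_velocities': array([-0.00045816, -0.00332409, -0.00157937,  0.00093665,  0.00016606,
        0.00234673,  0.00016144]), 'joint_efforts': array([ 3.77186537e-01, -5.49675608e+01, -5.82672313e+00, -1.27550375e+01,
        4.32849093e-02, -1.85383824e-01,  5.86324495e-04]), 'position': array([0.55062739, 0.31423053, 0.1218911 ]), 'ee_rot': array([-3.14126525e+00,  1.40489174e-04,  1.53779553e+00]), 'wrist_force': array([-0.66028431,  0.63092893,  0.34502096]), 'ft_torque': array([-0.15842341, -0.10859493,  0.02946816]), 'grip_force': 30.00289812684059, 'opening': 0.02449255467502146}
```

View pics/w2.png

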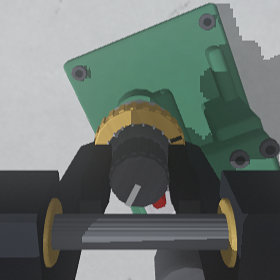

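The crop shows the fingers at the ring (inner edges at about crop (105,150) and (185,150)), yet the opening reads 24 mm. I'll check this from the depth image.

```bash
python3 - <<'E'
from h import *
z=np.load('/tmp/wrist.npz');p,d,K,T=[z[k] for k in'pdKT'];C=cloud(d,K,T)
s=status.get_state();Rt=R.from_euler('xyz',s['ee_rot']);L=Rt.inv().apply((C-s['position']).reshape(-1,3)).reshape(C.shape)
for v in range(210,330,10):
    print(v,[(u,'%d %d %d'%tuple(1000*L[v,u])) for u in range(250,400,14)])
E
```

```text
210 [(250, '-27 -63 122'), (264, '-22 -47 107'), (278, '-22 -35 106'), (292, '18 -13 -11'), (306, '20 -6 -18'), (320, '21 0 -19'), (334, '20 7 -17'), (348, '5 18 26'), (362, '-21 37 104'), (376, '-22 49 105'), (390, '-13 55 79')]
220 [(250, '-37 -63 123'), (264, '-37 -50 122'), (278, '-31 -35 105'), (292, '16 -12 -20'), (306, '16 -6 -19'), (320, '15 0 -18'), (334, '15 7 -18'), (348, '15 14 -18'), (362, '-3 27 31'), (376, '-31 49 106'), (390, '-15 52 63')]
230 [(250, '-47 -64 121'), (264, '-47 -51 121'), (278, '9 -20 -15'), (292, '10 -13 -18'), (306, '12 -5 -24'), (320, '13 0 -25'), (334, '12 7 -24'), (348, '11 14 -20'), (362, '-8 27 26'), (376, '-40 50 105'), (390, '-34 59 89')]
240 [(250, '-57 -64 122'), (264, '-58 -51 123'), (278, '5 -19 -19'), (292, '7 -12 -24'), (306, '10 -5 -31'), (320, '12 0 -34'), (334, '9 7 -28'), (348, '7 14 -24'), (362, '5 21 -18'), (376, '-50 50 106'), (390, '-51 63 107')]
250 [(250, '-68 -65 123'), (264, '9 -23 -39'), (278, '8 -18 -35'), (292, '3 -12 -26'), (306, '10 -5 -41'), (320, '11 0 -43'), (334, '9 6 -39'), (348, '5 13 -31'), (362, '9 19 -38'), (376
[... 902 characters left out ...]
'9 25 -70')]
300 [(250, '10 -22 -77'), (264, '8 -18 -75'), (278, '9 -13 -76'), (292, '-122 -26 122'), (306, '-9 -5 -47'), (320, '-9 0 -48'), (334, '-9 6 -48'), (348, '-36 16 -7'), (362, '8 14 -75'), (376, '8 19 -75'), (390, '10 23 -78')]
310 [(250, '10 -21 -83'), (264, '4 -18 -74'), (278, '4 -13 -75'), (292, '-134 -27 122'), (306, '-134 -13 122'), (320, '-67 0 27'), (334, '-42 8 -8'), (348, '-42 16 -8'), (362, '3 15 -74'), (376, '4 19 -75'), (390, '10 22 -83')]
320 [(250, '25 -15 -109'), (264, '26 -12 -109'), (278, '25 -9 -109'), (292, '26 -5 -110'), (306, '25 -2 -109'), (320, '25 0 -109'), (334, '25 3 -109'), (348, '25 6 -109'), (362, '26 10 -109'), (376, '26 13 -110'), (390, '26 16 -109')]
```

Emit:
{"name": "carry_out", "arguments": {
  "motion": [
    {"tx": 0,"ty": 0,"tz": 0,"ax": 0,"ay": 0,"az": 0,"claw": 0.4},
    {"tx": 0,"ty": 0,"tz": 0,"ax": 0,"ay": 0,"az": 0,"claw": 0.1},
    {"tx": 0,"ty": 0,"tz": 0,"ax": 0,"ay": 0,"az": 0,"claw": 0.1},
    {"tx": 0,"ty": 0,"tz": 0,"ax": 0,"ay": 0,"az": 0,"claw": 0.1}
  ]
}}

```text
t: 5.5
position: [0.5509, 0.3142, 0.1219]
ee_rot: [3.142, 0.0, 1.538]
wrist_force: [0.7, 0.4, 0.7]
opening: 0.0538
grip_force: 0.0
```

```bash
python3 - <<'E'
from h import *
s=status.get_state();print(s['t'],s['opening'],s['position'])
Rt=R.from_euler('xyz',s['ee_rot'])
for n in['wrist','scene']:
    p,d,K,T=grab(n);C=cloud(d,K,T);ok=d>0
    L=Rt.inv().apply((C-s['position']).reshape(-1,3)).reshape(C.shape)*1000
    x,y,z=[L[...,i] for i in range(3)]
    for sg in(-1,1):
        m=ok&(abs(x)<14)&(y*sg>30)&(y*sg<68)&(z>-90)&(z<10)
        print(n,sg,m.sum())
        for lo in range(-60,10,4):
            w=m&(z>=lo)&(z<lo+4)
            if w.sum()>2: print(lo,w.sum(),'x %.0f %.0f y %.0f %.0f'%(x[w].min(),x[w].max(),y[w].min(),y[w].max()))
p=np.load('/tmp/scene.npz')['p'];cv2.imwrite('pics/s2.png',cv2.resize(p[130:310,170:350,::-1],None,fx=3,fy=3))
E
```

```text
5.5 0.053814039994313535 [0.55087662 0.31420049 0.12186245]
wrist -1 2680
-60 179 x 8 11 y -42 -30
-56 160 x 8 11 y -42 -30
-52 141 x 8 11 y -42 -30
-48 114 x 8 11 y -41 -30
-44 112 x 8 11 y -41 -30
-40 101 x 8 11 y -40 -30
-36 78 x 8 11 y -40 -30
-32 23 x 8 11 y -36 -30
wrist 1 2769
-60 184 x 8 11 y 30 43
-56 160 x 8 11 y 30 42
-52 145 x 8 11 y 30 42
-48 141 x 8 11 y 30 42
-44 103 x 8 11 y 30 41
-40 105 x 8 11 y 30 41
-36 83 x 8 11 y 30 40
-32 25 x 8 10 y 30 37
scene -1 259
-60 18 x -3 10 y -46 -32
-56 24 x -5 11 y -47 -31
-52 24 x -9 12 y -46 -31
-48 25 x -9 11 y -46 -31
-44 25 x -10 11 y -45 -31
-40 23 x -11 11 y -44 -30
-36 16 x -10 11 y -44 -32
-32 4 x 8 11 y -40 -32
scene 1 202
-60 13 x -10 11 y 30 41
-56 14 x -7 10 y 30 44
-52 12 x 2 11 y 30 42
-48 11 x -11 11 y 31 43
-44 8 x 8 11 y 31 40
-40 10 x 7 11 y 31 41
-36 8 x 7 11 y 31 40
-32 6 x 8 10 y 31 40
```

View pics/s2.png

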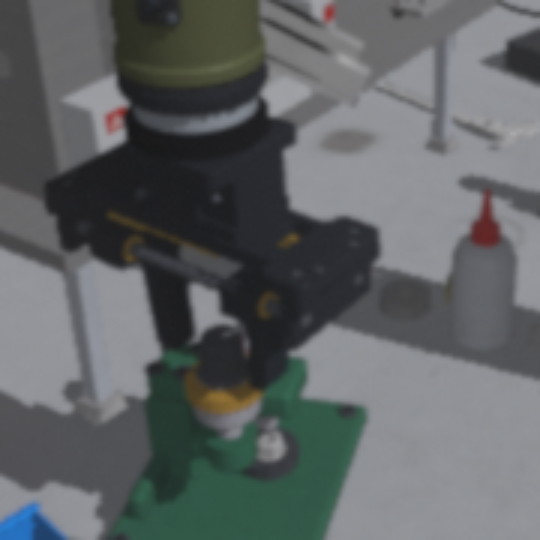

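The scene crop shows the fingers ending clearly above the ring, and both cameras put the finger ends about 30 mm behind the reported TCP. So I go about 27 mm deeper.

Emit:
{"name": "carry_out", "arguments": {
  "motion": [
    {"tx": 0,"ty": 0,"tz": 0,"ax": 0,"ay": 0,"az": 0,"claw": 0.15},
    {"tx": 0,"ty": 0,"tz": 0.006,"ax": 0,"ay": 0,"az": 0,"claw": 0.15},
    {"tx": 0,"ty": 0,"tz": 0.007,"ax": 0,"ay": 0,"az": 0,"claw": 0.15},
    {"tx": 0,"ty": 0,"tz": 0.007,"ax": 0,"ay": 0,"az": 0,"claw": 0.15},
    {"tx": 0,"ty": 0,"tz": 0.007,"ax": 0,"ay": 0,"az": 0,"claw": 0.15}
  ]
}}

```text
t: 6.1
position: [0.5506, 0.314, 0.0939]
ee_rot: [-3.141, 0.001, 1.538]
wrist_force: [-0.5, 0.3, 1.0]
opening: 0.0747
grip_force: 0.0
```

Emit:
{"name": "carry_out", "arguments": {
  "motion": [
    {"tx": 0,"ty": 0,"tz": 0,"ax": 0,"ay": 0,"az": 0,"claw": 0.4},
    {"tx": 0,"ty": 0,"tz": 0,"ax": 0,"ay": 0,"az": 0,"claw": 0.6},
    {"tx": 0,"ty": 0,"tz": 0,"ax": 0,"ay": 0,"az": 0,"claw": 0.8},
    {"tx": 0,"ty": 0,"tz": 0,"ax": 0,"ay": 0,"az": 0,"claw": 1},
    {"tx": 0,"ty": 0,"tz": 0,"ax": 0,"ay": 0,"az": 0,"claw": 1},
    {"tx": 0,"ty": 0,"tz": 0,"ax": 0,"ay": 0,"az": 0,"claw": 1}
  ]
}}

```text
t: 6.7
position: [0.5507, 0.3144, 0.0952]
ee_rot: [-3.142, -0.0, 1.538]
wrist_force: [-1.2, -0.6, 1.9]
opening: 0.0447
grip_force: 30.0
```

Emit:
{"name": "carry_out", "arguments": {
  "motion": [
    {"tx": 0,"ty": 0,"tz": 0,"ax": 0,"ay": 0,"az": -4.5,"claw": 1},
    {"tx": 0,"ty": 0,"tz": 0,"ax": 0,"ay": 0,"az": -4.5,"claw": 1},
    {"tx": 0,"ty": 0,"tz": 0,"ax": 0,"ay": 0,"az": -4.5,"claw": 1},
    {"tx": 0,"ty": 0,"tz": 0,"ax": 0,"ay": 0,"az": -4.5,"claw": 1},
    {"tx": 0,"ty": 0,"tz": 0,"ax": 0,"ay": 0,"az": -4.5,"claw": 1},
    {"tx": 0,"ty": 0,"tz": 0,"ax": 0,"ay": 0,"az": -4.5,"claw": 1},
    {"tx": 0,"ty": 0,"tz": 0,"ax": 0,"ay": 0,"az": -4.5,"claw": 1},
    {"tx": 0,"ty": 0,"tz": 0,"ax": 0,"ay": 0,"az": -4.5,"claw": 1},
    {"tx": 0,"ty": 0,"tz": 0,"ax": 0,"ay": 0,"az": -4.5,"claw": 1},
    {"tx": 0,"ty": 0,"tz": 0,"ax": 0,"ay": 0,"az": -4.5,"claw": 1}
  ]
}}

```text
t: 7.7
position: [0.5501, 0.3142, 0.0952]
ee_rot: [-3.141, -0.0, 2.326]
wrist_force: [-2.9, -0.1, 1.8]
opening: 0.045
grip_force: 30.0
```

Emit:
{"name": "carry_out", "arguments": {
  "motion": [
    {"tx": 0,"ty": 0,"tz": 0,"ax": 0,"ay": 0,"az": 0,"claw": 1},
    {"tx": 0,"ty": 0,"tz": 0,"ax": 0,"ay": 0,"az": 0,"claw": 1}
  ]
}}

```text
t: 7.9
position: [0.5501, 0.3142, 0.0952]
ee_rot: [-3.141, -0.0, 2.322]
wrist_force: [-4.2, -0.4, 4.8]
opening: 0.0448
grip_force: 30.0
```

```bash
python3 - <<'E'
from h import *
s=status.get_state();print(s['t'],s['opening'],s['position'],s['ee_rot'],s['wrist_force'],s['ft_torque'],s['joints'])
p,d,K,T=grab('wrist');cv2.imwrite('pics/w3.png',cv2.resize(p[160:340,220:420,::-1],None,fx=3,fy=3))
thimble()
E
```

```text
7.9 0.04484509346759003 [0.55010321 0.31423415 0.09516089] [-3.14072818e+00 -3.85879266e-04  2.32207851e+00] [-4.23749075 -0.35597238  4.83950562] [-0.23995148  0.65284418  0.10880819] [-0.22773463  0.92542725 -0.69864728  1.61531715  0.72947117  0.87966144
 -0.46274991]
0.142 47 r 0.01231329899382141 line-ptr rad via centroid 3.4814243099608233 via svd -1.2932548291098045
few 0 0.16
```

View pics/w3.png

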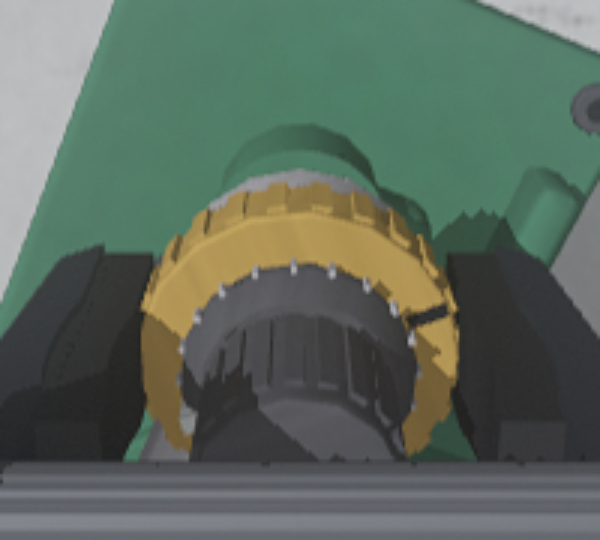

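Emit:
{"name": "carry_out", "arguments": {
  "motion": [
    {"tx": 0,"ty": 0,"tz": 0,"ax": 0,"ay": 0,"az": 0,"claw": 0.5},
    {"tx": 0,"ty": 0,"tz": 0,"ax": 0,"ay": 0,"az": 0,"claw": 0.3},
    {"tx": 0,"ty": 0,"tz": 0,"ax": 0,"ay": 0,"az": 0,"claw": 0.3},
    {"tx": 0,"ty": 0,"tz": -0.01,"ax": 0,"ay": 0,"az": 0,"claw": 0.3},
    {"tx": 0,"ty": 0,"tz": -0.01,"ax": 0,"ay": 0,"az": 7.6,"claw": 0.3},
    {"tx": 0,"ty": 0,"tz": -0.01,"ax": 0,"ay": 0,"az": 7.6,"claw": 0.3},
    {"tx": 0,"ty": 0,"tz": 0,"ax": 0,"ay": 0,"az": 7.6,"claw": 0.3},
    {"tx": 0,"ty": 0,"tz": 0,"ax": 0,"ay": 0,"az": 7.6,"claw": 0.3},
    {"tx": 0,"ty": 0,"tz": 0,"ax": 0,"ay": 0,"az": 7.6,"claw": 0.4},
    {"tx": 0,"ty": 0,"tz": 0,"ax": 0,"ay": 0,"az": 7.6,"claw": 0.5}
  ]
}}

```text
t: 8.95
position: [0.5515, 0.3145, 0.1257]
ee_rot: [3.14, -0.001, 1.521]
wrist_force: [-0.3, 0.4, -0.3]
opening: 0.0477
grip_force: 0.0
```

Emit:
{"name": "carry_out", "arguments": {
  "motion": [
    {"tx": 0,"ty": 0,"tz": 0,"ax": 0,"ay": 0,"az": 0,"claw": 0.6},
    {"tx": 0,"ty": 0,"tz": 0,"ax": 0,"ay": 0,"az": 0,"claw": 0.8},
    {"tx": 0,"ty": 0,"tz": 0,"ax": 0,"ay": 0,"az": 0,"claw": 1},
    {"tx": 0,"ty": 0,"tz": 0,"ax": 0,"ay": 0,"az": 0,"claw": 1},
    {"tx": 0,"ty": 0,"tz": 0,"ax": 0,"ay": 0,"az": 0,"claw": 1}
  ]
}}

```text
t: 9.45
position: [0.5507, 0.3143, 0.1251]
ee_rot: [-3.141, -0.0, 1.528]
wrist_force: [-1.8, -1.2, 2.0]
opening: 0.0244
grip_force: 30.0
```

Emit:
{"name": "carry_out", "arguments": {
  "motion": [
    {"tx": 0,"ty": 0,"tz": 0,"ax": 0,"ay": 0,"az": -4.5,"claw": 1},
    {"tx": 0,"ty": 0,"tz": 0,"ax": 0,"ay": 0,"az": -4.5,"claw": 1},
    {"tx": 0,"ty": 0,"tz": 0,"ax": 0,"ay": 0,"az": -4.5,"claw": 1},
    {"tx": 0,"ty": 0,"tz": 0,"ax": 0,"ay": 0,"az": -4.5,"claw": 1},
    {"tx": 0,"ty": 0,"tz": 0,"ax": 0,"ay": 0,"az": -4.5,"claw": 1},
    {"tx": 0,"ty": 0,"tz": 0,"ax": 0,"ay": 0,"az": -4.5,"claw": 1},
    {"tx": 0,"ty": 0,"tz": 0,"ax": 0,"ay": 0,"az": -4.5,"claw": 1},
    {"tx": 0,"ty": 0,"tz": -0.001,"ax": 0,"ay": 0,"az": -4.5,"claw": 1},
    {"tx": 0,"ty": 0,"tz": 0,"ax": 0,"ay": 0,"az": -4.5,"claw": 1},
    {"tx": 0,"ty": 0,"tz": 0,"ax": 0,"ay": 0,"az": -4.5,"claw": 1}
  ]
}}

```text
t: 10.45
position: [0.5503, 0.3142, 0.1262]
ee_rot: [-3.141, -0.0, 2.316]
wrist_force: [-2.2, -1.6, 4.1]
opening: 0.0239
grip_force: 30.0
```

Emit:
{"name": "carry_out", "arguments": {
  "motion": [
    {"tx": 0,"ty": 0,"tz": 0,"ax": 0,"ay": 0,"az": 0,"claw": 1},
    {"tx": 0,"ty": 0,"tz": 0,"ax": 0,"ay": 0,"az": 0,"claw": 0.7},
    {"tx": 0,"ty": 0,"tz": 0,"ax": 0,"ay": 0,"az": 0,"claw": 0.4},
    {"tx": 0,"ty": 0,"tz": -0.03,"ax": 0,"ay": 0,"az": 0,"claw": 0.3},
    {"tx": 0,"ty": 0,"tz": -0.04,"ax": 0,"ay": 0,"az": 0,"claw": 0.2},
    {"tx": 0,"ty": 0,"tz": -0.04,"ax": 0,"ay": 0,"az": 0,"claw": 0.2},
    {"tx": -0.02,"ty": 0,"tz": -0.02,"ax": 0,"ay": 0,"az": 6,"claw": 0.2},
    {"tx": -0.02,"ty": 0,"tz": 0,"ax": 0,"ay": 0,"az": 6,"claw": 0.2},
    {"tx": 0,"ty": 0,"tz": 0,"ax": 0,"ay": 0,"az": 6,"claw": 0.2},
    {"tx": 0,"ty": 0,"tz": 0,"ax": 0,"ay": 0,"az": 0,"claw": 0.2}
  ]
}}

```text
t: 11.45
position: [0.577, 0.2825, 0.2559]
ee_rot: [3.141, 0.001, 1.996]
wrist_force: [-0.2, -0.4, 0.3]
opening: 0.0707
grip_force: 0.0
```

```bash
python3 - <<'E'
from h import *
p,d,K,T=grab('wrist')
s=status.get_state();print(s['t'],s['opening'],s['position'],s['ee_rot'],s['wrist_force'])
C=cloud(d,K,T);X,Y,Z=C[...,0],C[...,1],C[...,2];ok=d>0
m=ok&(np.hypot(X-.5508,Y-.3137)<.02)&(Z>.16)&(Z<.18);print(m.sum(),cv2.minEnclosingCircle(C[m][:,:2].astype(np.float32)),np.argwhere(m).mean(0))
v,u=np.argwhere(m).mean(0).astype(int)
hsv=cv2.cvtColor(p,cv2.COLOR_RGB2HSV);w=ok&(np.hypot(X-.5508,Y-.3137)<.03)&(Z>.14)&((hsv[...,0]<8)|(hsv[...,0]>172))&(hsv[...,1]>120);print('ptr',C[w].mean(0))
thimble()
cv2.imwrite('pics/w4.png',cv2.resize(p[v-50:v+50,u-50:u+50,::-1],None,fx=5,fy=5,interpolation=cv2.INTER_CUBIC))
E
```

```text
11.5 0.07053176924940471 [0.57633984 0.28333584 0.25578017] [3.14144341e+00 3.54471173e-04 2.00018227e+00] [-0.64076712 -0.54056047  0.33918564]
918 ((0.5507274866104126, 0.3134811222553253), 0.01319555751979351) [141.10021786 304.64488017]
ptr [0.55889044 0.2907542  0.14861066]
0.142 8 r 0.0075361453219617265 line-ptr rad via centroid -1.6202146845014869 via svd -0.4086488040680125
0.16 49 r 0.006859515631139592 line-ptr rad via centroid -0.05166810647118991 via svd -0.03502902381988249
```

View pics/w4.png

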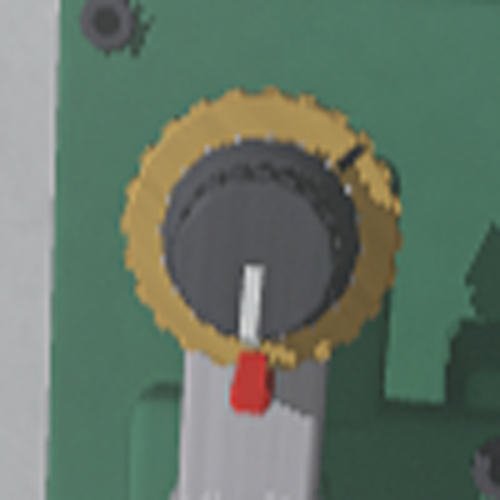

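The white line at (252,305) stands right at the red pointer (250,380), at about -0.04 rad. Now I re-tighten the ring.

Emit:
{"name": "carry_out", "arguments": {
  "motion": [
    {"tx": 0.0195,"ty": -0.005,"tz": 0,"ax": 0,"ay": 0,"az": 0,"claw": 0.2},
    {"tx": 0.019,"ty": -0.0055,"tz": 0,"ax": 0,"ay": 0,"az": 0,"claw": 0.2},
    {"tx": 0,"ty": 0,"tz": 0.02,"ax": 0,"ay": 0,"az": -6,"claw": 0.2},
    {"tx": 0,"ty": 0,"tz": 0.02,"ax": 0,"ay": 0,"az": -6,"claw": 0.2},
    {"tx": 0,"ty": 0,"tz": 0.02,"ax": 0,"ay": 0,"az": -6,"claw": 0.2},
    {"tx": 0,"ty": 0,"tz": 0,"ax": 0,"ay": 0,"az": 0,"claw": 0.2},
    {"tx": 0,"ty": 0,"tz": 0,"ax": 0,"ay": 0,"az": 0,"claw": 0.2}
  ]
}}

```text
t: 12.2
position: [0.5504, 0.3147, 0.1959]
ee_rot: [-3.141, -0.001, 2.312]
wrist_force: [0.2, -0.6, -0.5]
opening: 0.0705
grip_force: 0.0
```

Emit:
{"name": "carry_out", "arguments": {
  "motion": [
    {"tx": 0,"ty": 0,"tz": 0.02,"ax": 0,"ay": 0,"az": 0,"claw": 0.2},
    {"tx": 0,"ty": 0,"tz": 0.02,"ax": 0,"ay": 0,"az": 0,"claw": 0.2},
    {"tx": 0,"ty": 0,"tz": 0.02,"ax": 0,"ay": 0,"az": 0,"claw": 0.2},
    {"tx": 0,"ty": 0,"tz": 0.02,"ax": 0,"ay": 0,"az": 0,"claw": 0.2},
    {"tx": 0,"ty": 0,"tz": 0.02,"ax": 0,"ay": 0,"az": 0,"claw": 0.2},
    {"tx": 0,"ty": 0,"tz": 0,"ax": 0,"ay": 0,"az": 0,"claw": 0.5},
    {"tx": 0,"ty": 0,"tz": 0,"ax": 0,"ay": 0,"az": 0,"claw": 0.8},
    {"tx": 0,"ty": 0,"tz": 0,"ax": 0,"ay": 0,"az": 0,"claw": 1},
    {"tx": 0,"ty": 0,"tz": 0,"ax": 0,"ay": 0,"az": 0,"claw": 1},
    {"tx": 0,"ty": 0,"tz": 0,"ax": 0,"ay": 0,"az": 0,"claw": 1}
  ]
}}

```text
t: 13.2
position: [0.5503, 0.314, 0.0974]
ee_rot: [-3.141, 0.0, 2.312]
wrist_force: [-3.7, -2.3, 6.8]
opening: 0.045
grip_force: 30.0
```

Emit:
{"name": "carry_out", "arguments": {
  "motion": [
    {"tx": 0,"ty": 0,"tz": 0,"ax": 0,"ay": 0,"az": 0,"claw": 1}
  ]
}}

```text
t: 13.3
position: [0.5503, 0.314, 0.0974]
ee_rot: [-3.141, 0.0, 2.312]
wrist_force: [-2.8, -1.3, 6.0]
opening: 0.0451
grip_force: 30.0
```

Emit:
{"name": "carry_out", "arguments": {
  "motion": [
    {"tx": 0,"ty": 0,"tz": 0,"ax": 0,"ay": 0,"az": 4.8,"claw": 1},
    {"tx": 0,"ty": 0,"tz": 0,"ax": 0,"ay": 0,"az": 4.8,"claw": 1},
    {"tx": 0,"ty": 0,"tz": 0,"ax": 0,"ay": 0,"az": 4.8,"claw": 1},
    {"tx": 0,"ty": 0,"tz": 0,"ax": 0,"ay": 0,"az": 4.8,"claw": 1},
    {"tx": 0,"ty": 0,"tz": 0,"ax": 0,"ay": 0,"az": 4.8,"claw": 1},
    {"tx": 0,"ty": 0,"tz": 0,"ax": 0,"ay": 0,"az": 4.8,"claw": 1},
    {"tx": 0,"ty": 0,"tz": 0,"ax": 0,"ay": 0,"az": 4.8,"claw": 1},
    {"tx": 0,"ty": 0,"tz": 0,"ax": 0,"ay": 0,"az": 4.8,"claw": 1},
    {"tx": 0,"ty": 0,"tz": 0,"ax": 0,"ay": 0,"az": 4.8,"claw": 1},
    {"tx": 0,"ty": 0,"tz": 0,"ax": 0,"ay": 0,"az": 2.8,"claw": 1}
  ]
}}

```text
t: 14.3
position: [0.5507, 0.3141, 0.0975]
ee_rot: [3.141, 0.0, 1.508]
wrist_force: [-1.9, -2.6, 6.0]
opening: 0.0452
grip_force: 30.0
```

```bash
python3 - <<'E'
from h import *
s=status.get_state();print(s['t'],s['opening'],s['position'],s['ee_rot'],s['wrist_force'],s['ft_torque'],s['joint_efforts'][6])
E
```

```text
14.3 0.045238000848496 [0.55068115 0.31414126 0.09747528] [3.14068576e+00 4.73635830e-05 1.50772283e+00] [-1.88844945 -2.59489041  6.01351915] [-0.45438059  0.5884097   0.50768296] -0.14089914970099926
```

Emit:
{"name": "carry_out", "arguments": {
  "motion": [
    {"tx": 0,"ty": 0,"tz": 0,"ax": 0,"ay": 0,"az": 2,"claw": 1},
    {"tx": 0,"ty": 0,"tz": 0,"ax": 0,"ay": 0,"az": 0,"claw": 1},
    {"tx": 0,"ty": 0,"tz": 0,"ax": 0,"ay": 0,"az": 0,"claw": 0.6},
    {"tx": 0,"ty": 0,"tz": 0,"ax": 0,"ay": 0,"az": 0,"claw": 0.3},
    {"tx": 0,"ty": 0,"tz": 0,"ax": 0,"ay": 0,"az": 0,"claw": 0.2},
    {"tx": 0,"ty": 0,"tz": -0.03,"ax": 0,"ay": 0,"az": 0,"claw": 0.1},
    {"tx": 0,"ty": 0,"tz": -0.04,"ax": 0,"ay": 0,"az": 0,"claw": 0},
    {"tx": 0,"ty": 0,"tz": -0.045,"ax": 0,"ay": 0,"az": 0,"claw": 0},
    {"tx": -0.02,"ty": 0,"tz": -0.045,"ax": 0,"ay": 0,"az": 0,"claw": 0},
    {"tx": -0.02,"ty": 0,"tz": 0,"ax": 0,"ay": 0,"az": 0,"claw": 0}
  ]
}}

```text
t: 15.3
position: [0.5499, 0.2778, 0.2627]
ee_rot: [3.132, -0.01, 1.476]
wrist_force: [-0.2, -0.2, 0.1]
opening: 0.0884
grip_force: 0.0
```

```bash
cp /tmp/wrist.npz /tmp/w_loose.npz; python3 - <<'E'
from h import *
p,d,K,T=grab('wrist')
s=status.get_state();print(s['t'],s['opening'],s['position'],s['ee_rot'],s['wrist_force'])
for f in('w_loose','wrist'):
    z=np.load(f'/tmp/{f}.npz');p,d,K,T=[z[k] for k in'pdKT'];C=cloud(d,K,T);X,Y,Z=C[...,0]-.5507,C[...,1]-.3138,C[...,2]
    r=np.hypot(X,Y);V=p.max(-1);a=np.degrees(np.arctan2(Y,X))
    m=(d>0)&(r>.0185)&(r<.0225)&(Z>.138)&(Z<.145)&(V<75);print(f,np.histogram(a[m],np.arange(-180,181,10))[0])
thimble()
plan(s['position'],np.degrees(s['ee_rot'][2]),[.44,.0,.30],40,9)
plan([.44,.0,.30],40,[.504,-.1915,.22],-6,9)
v,u=np.argwhere((r<.02)&(Z>.16)).mean(0).astype(int)
cv2.imwrite('pics/w5.png',cv2.resize(p[v-50:v+50,u-50:u+50,::-1],None,fx=4,fy=4,interpolation=cv2.INTER_CUBIC))
E
```

```text
15.35 0.08832837259755501 [0.54926478 0.27100616 0.25937542] [ 3.13517374e+00 -6.19738600e-04  1.47093458e+00] [-0.4749878  -3.57279869 -0.98763017]
w_loose [0 0 0 0 0 0 0 0 0 0 0 0 0 0 0 0 0 0 0 0 0 0 0 0 6 0 0 0 0 0 0 0 0 0 0 0]
wrist [0 0 0 0 0 0 0 0 0 0 0 0 0 0 0 0 0 0 0 8 2 0 0 0 0 0 0 0 0 0 0 0 0 0 0 0]
0.142 5 r 0.0016005031280706351 line-ptr rad via centroid -0.843609635743539 via svd -0.20264858623827298
0.16 47 r 0.007035496012119527 line-ptr rad via centroid -0.037187459258608335 via svd -0.031800022550138474
[{"tx":-0.031,"ty":-0.009,"tz":-0.005,"ax":0,"ay":0,"az":4.9,"claw":0},{"tx":-0.032,"ty":-0.006,"tz":-0.004,"ax":0,"ay":0,"az":4.9,"claw":0},{"tx":-0.032,"ty":-0.004,"tz":-0.005,"ax":0,"ay":0,"az":4.9,"claw":0},{"tx":-0.033,"ty":-0.001,"tz":-0.004,"ax":0,"ay":0,"az":4.9,"claw":0},{"tx":-0.032,"ty":0.002,"tz":-0.005,"ax":0,"ay":0,"az":4.9,"claw":0},{"tx":-0.032,"ty":0.005,"tz":-0.004,"ax":0,"ay":0,"az":4.9,"claw":0},{"tx":-0.032,"ty":0.007,"tz":-0.005,"ax":0,"ay":0,"az":5,"claw":0},{"tx":-0.031,"ty":0.01,"tz":-0.004,"ax":0,"ay":0,"az":4.9,"claw":0},{"tx":-0.03,"ty":0.013,"tz":-0.005,"ax":0,"ay":0,"az":5,"claw":0}]
end [ 4.39842337e-01 -3.26995051e-04  3.00375419e-01] 39.978343625860894
[{"tx":-0.008,"ty":0.021,"tz":0.009,"ax":0,"ay":0,"az":5.1,"claw":0},{"tx":-0.006,"ty":0.022,"tz":0.009,"ax":0,"ay":0,"az":5.1,"claw":0},{"tx":-0.004,"ty":0.022,"tz":0.009,"ax":0,"ay":0,"az":5.1,"claw":0},{"tx":-0.003,"ty":0.022,"tz":0.009,"ax":0,"ay":0,"az":5.1,"claw":0},{"tx":-0.001,"ty":0.022,"tz":0.009,"ax":0,"ay":0,"az":5.1,"claw":0},{"tx":0.002,"ty":0.022,"tz":0.009,"ax":0,"ay":0,"az":5.1,"claw":0},{"tx":0.003,"ty":0.022,"tz":0.009,"ax":0,"ay":0,"az":5.1,"claw":0},{"tx":0.006,"ty":0.022,"tz":0.008,"ax":0,"ay":0,"az":5.1,"claw":0},{"tx":0.007,"ty":0.022,"tz":0.009,"ax":0,"ay":0,"az":5.2,"claw":0}]
end [ 0.50372661 -0.19168257  0.22      ] -6.000000000000004
```

View pics/w5.png

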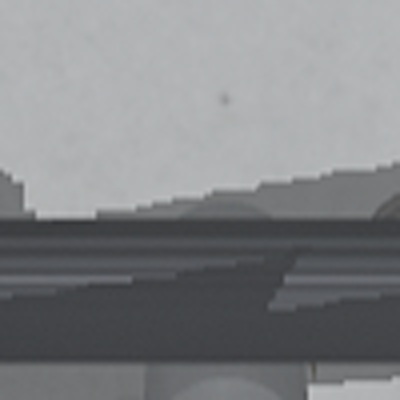

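The crop caught the gripper rod, but the numbers are clear: the ring mark turned from about 65° back to 18° (-46°, tight), and the thimble is at -0.035 rad. On to the mallet.

Emit:
{"name": "carry_out", "arguments": {
  "motion": [
    {"tx": -0.031,"ty": -0.009,"tz": -0.005,"ax": 0,"ay": 0,"az": 4.9,"claw": 0},
    {"tx": -0.032,"ty": -0.006,"tz": -0.004,"ax": 0,"ay": 0,"az": 4.9,"claw": 0},
    {"tx": -0.032,"ty": -0.004,"tz": -0.005,"ax": 0,"ay": 0,"az": 4.9,"claw": 0},
    {"tx": -0.033,"ty": -0.001,"tz": -0.004,"ax": 0,"ay": 0,"az": 4.9,"claw": 0},
    {"tx": -0.032,"ty": 0.002,"tz": -0.005,"ax": 0,"ay": 0,"az": 4.9,"claw": 0},
    {"tx": -0.032,"ty": 0.005,"tz": -0.004,"ax": 0,"ay": 0,"az": 4.9,"claw": 0},
    {"tx": -0.032,"ty": 0.007,"tz": -0.005,"ax": 0,"ay": 0,"az": 5,"claw": 0},
    {"tx": -0.031,"ty": 0.01,"tz": -0.004,"ax": 0,"ay": 0,"az": 4.9,"claw": 0},
    {"tx": -0.03,"ty": 0.013,"tz": -0.005,"ax": 0,"ay": 0,"az": 5,"claw": 0}
  ]
}}

```text
t: 16.25
position: [0.4379, 0.0016, 0.2965]
ee_rot: [-3.141, 0.001, 0.698]
wrist_force: [-0.1, -0.2, 0.6]
opening: 0.0884
grip_force: 0.0
```

Emit:
{"name": "carry_out", "arguments": {
  "motion": [
    {"tx": -0.008,"ty": 0.021,"tz": 0.009,"ax": 0,"ay": 0,"az": 5.1,"claw": 0},
    {"tx": -0.006,"ty": 0.022,"tz": 0.009,"ax": 0,"ay": 0,"az": 5.1,"claw": 0},
    {"tx": -0.004,"ty": 0.022,"tz": 0.009,"ax": 0,"ay": 0,"az": 5.1,"claw": 0},
    {"tx": -0.003,"ty": 0.022,"tz": 0.009,"ax": 0,"ay": 0,"az": 5.1,"claw": 0},
    {"tx": -0.001,"ty": 0.022,"tz": 0.009,"ax": 0,"ay": 0,"az": 5.1,"claw": 0},
    {"tx": 0.002,"ty": 0.022,"tz": 0.009,"ax": 0,"ay": 0,"az": 5.1,"claw": 0},
    {"tx": 0.003,"ty": 0.022,"tz": 0.009,"ax": 0,"ay": 0,"az": 5.1,"claw": 0},
    {"tx": 0.006,"ty": 0.022,"tz": 0.008,"ax": 0,"ay": 0,"az": 5.1,"claw": 0},
    {"tx": 0.007,"ty": 0.022,"tz": 0.009,"ax": 0,"ay": 0,"az": 5.2,"claw": 0},
    {"tx": 0,"ty": 0,"tz": 0,"ax": 0,"ay": 0,"az": 0,"claw": 0}
  ]
}}

```text
t: 17.25
position: [0.5026, -0.1921, 0.2151]
ee_rot: [3.14, 0.002, -0.107]
wrist_force: [-1.0, 0.9, 1.1]
opening: 0.0881
grip_force: 0.0
```

```bash
python3 - <<'E'
from h import *
p,d,K,T=grab('wrist')
s=status.get_state();print(s['t'],s['opening'],s['position'],s['ee_rot'],s['wrist_force'],s['joints'])
C=cloud(d,K,T);X,Y,Z=C[...,0],C[...,1],C[...,2];ok=d>0
hsv=cv2.cvtColor(p,cv2.COLOR_RGB2HSV);H,S,V=[hsv[...,i].astype(int) for i in range(3)]
m=ok&((H<8)|(H>172))&(S>120)&(X>.5)&(X<.6)&(Y<-.1)&(Y>-.3)&(Z>.093)
print('head',m.sum(),cv2.minEnclosingCircle(C[m][:,:2].astype(np.float32)),C[m].mean(0))
m=ok&(Z>.066)&(Z<.078)&(X>.3)&(X<.53)&(abs(Y+.19)<.03)
for lo in np.arange(.36,.54,.01):
    w=m&(X>lo)&(X<lo+.01)
    if w.sum()>4: print(round(lo,2),w.sum(),Y[w].min().round(4),Y[w].max().round(4),Y[w].mean().round(4))
E
```

```text
17.3 0.08831931088375654 [ 0.50258801 -0.18980781  0.21568734] [ 3.14143533e+00  2.05054809e-03 -1.02508835e-01] [-0.46948842  1.14011908 -0.63437305] [ 0.37351071  0.56349484 -0.15818122  1.8210153   0.12198305  0.76848385
 -1.52191981]
head 1239 ((0.5535658597946167, -0.19816522300243378), 0.01692616380751133) [ 0.55408494 -0.19826013  0.09747406]
0.36 54 -0.1874 -0.1702 -0.1795
0.37 141 -0.1884 -0.1704 -0.1794
0.38 143 -0.1893 -0.1714 -0.1805
0.39 154 -0.2019 -0.1727 -0.1823
0.4 242 -0.2048 -0.1602 -0.1825
0.41 151 -0.1924 -0.1636 -0.1832
0.42 154 -0.1934 -0.1762 -0.1849
0.43 162 -0.1944 -0.1765 -0.1855
0.44 169 -0.1955 -0.1772 -0.1864
0.45 166 -0.1965 -0.1784 -0.1877
0.46 175 -0.1975 -0.1798 -0.1886
0.47 174 -0.1984 -0.1808 -0.1898
0.48 174 -0.1995 -0.182 -0.1907
0.49 186 -0.2005 -0.1831 -0.1918
0.5 194 -0.2025 -0.1843 -0.1934
0.51 205 -0.2169 -0.1854 -0.1947
0.52 337 -0.2173 -0.1729 -0.1956
```

Emit:
{"name": "carry_out", "arguments": {
  "motion": [
    {"tx": 0,"ty": 0.003,"tz": 0.03,"ax": 0,"ay": 0,"az": 0,"claw": 0},
    {"tx": 0,"ty": 0,"tz": 0.03,"ax": 0,"ay": 0,"az": 0,"claw": 0},
    {"tx": 0,"ty": 0,"tz": 0.03,"ax": 0,"ay": 0,"az": 0,"claw": 0},
    {"tx": 0,"ty": 0,"tz": 0.03,"ax": 0,"ay": 0,"az": 0,"claw": 0},
    {"tx": 0,"ty": 0,"tz": 0.02,"ax": 0,"ay": 0,"az": 0,"claw": 0},
    {"tx": 0,"ty": 0,"tz": 0.01,"ax": 0,"ay": 0,"az": 0,"claw": 0},
    {"tx": 0,"ty": 0,"tz": 0,"ax": 0,"ay": 0,"az": 0,"claw": 0},
    {"tx": 0,"ty": 0,"tz": 0,"ax": 0,"ay": 0,"az": 0,"claw": 0}
  ]
}}

```text
t: 18.1
position: [0.5034, -0.1914, 0.0677]
ee_rot: [-3.141, -0.001, -0.1]
wrist_force: [0.8, 0.9, 0.6]
opening: 0.0884
grip_force: 0.0
```

Emit:
{"name": "carry_out", "arguments": {
  "motion": [
    {"tx": -0.001,"ty": 0.001,"tz": 0.02,"ax": 0,"ay": 0,"az": 0,"claw": 0},
    {"tx": 0,"ty": 0,"tz": 0.02,"ax": 0,"ay": 0,"az": 0,"claw": 0},
    {"tx": 0,"ty": 0,"tz": 0.01,"ax": 0,"ay": 0,"az": 0,"claw": 0.3},
    {"tx": 0,"ty": 0,"tz": 0,"ax": 0,"ay": 0,"az": 0,"claw": 0.6},
    {"tx": 0,"ty": 0,"tz": 0,"ax": 0,"ay": 0,"az": 0,"claw": 1},
    {"tx": 0,"ty": 0,"tz": 0,"ax": 0,"ay": 0,"az": 0,"claw": 1},
    {"tx": 0,"ty": 0,"tz": 0,"ax": 0,"ay": 0,"az": 0,"claw": 1},
    {"tx": 0,"ty": 0,"tz": 0,"ax": 0,"ay": 0,"az": 0,"claw": 1},
    {"tx": 0,"ty": 0,"tz": 0,"ax": 0,"ay": 0,"az": 0,"claw": 1},
    {"tx": 0,"ty": 0,"tz": 0,"ax": 0,"ay": 0,"az": 0,"claw": 1}
  ]
}}

```text
t: 19.1
position: [0.5017, -0.1929, 0.0171]
ee_rot: [3.141, -0.0, -0.101]
wrist_force: [-0.9, 0.8, 0.1]
opening: 0.0263
grip_force: 0.0
```

```bash
python3 - <<'E'
from h import *
s=status.get_state();print(s['t'],s['opening'],s['grip_force'],s['position'],s['ee_rot'],s['wrist_force'],s['ft_torque'])
E
```

```text
19.1 0.02634304557077897 0.0 [ 0.50169089 -0.19290754  0.01707523] [ 3.14149248e+00 -3.00247662e-04 -1.01119565e-01] [-0.88920518  0.76229355  0.07149154] [ 0.03615987 -0.00779422  0.01460015]
```

Still closing, then lift.

Emit:
{"name": "carry_out", "arguments": {
  "motion": [
    {"tx": 0,"ty": 0,"tz": 0,"ax": 0,"ay": 0,"az": 0,"claw": 1},
    {"tx": 0,"ty": 0,"tz": 0,"ax": 0,"ay": 0,"az": 0,"claw": 1},
    {"tx": 0,"ty": 0,"tz": 0,"ax": 0,"ay": 0,"az": 0,"claw": 1}
  ]
}}

```text
t: 19.4
position: [0.5016, -0.1928, 0.0169]
ee_rot: [3.142, -0.0, -0.101]
wrist_force: [-0.1, 0.1, 0.2]
opening: 0.018
grip_force: 30.0
```

```bash
sed -i 's/"claw":0}/"claw":1}/' h.py; python3 - <<'E'
from h import *
plan([.5016,-.1928,.257],-5.8,[.47,0,.26],5,8)
plan([.47,0,.26],5,[.5222,.2377,.22],20,9)
E
```

```text
[{"tx":-0.006,"ty":-0.024,"tz":-0,"ax":0,"ay":0,"az":-1.4,"claw":1},{"tx":-0.006,"ty":-0.024,"tz":-0,"ax":0,"ay":0,"az":-1.3,"claw":1},{"tx":-0.005,"ty":-0.024,"tz":-0.001,"ax":0,"ay":0,"az":-1.4,"claw":1},{"tx":-0.005,"ty":-0.024,"tz":-0,"ax":0,"ay":0,"az":-1.3,"claw":1},{"tx":-0.004,"ty":-0.024,"tz":-0.001,"ax":0,"ay":0,"az":-1.4,"claw":1},{"tx":-0.004,"ty":-0.024,"tz":-0,"ax":0,"ay":0,"az":-1.3,"claw":1},{"tx":-0.003,"ty":-0.024,"tz":-0.001,"ax":0,"ay":0,"az":-1.4,"claw":1},{"tx":-0.002,"ty":-0.024,"tz":-0,"ax":0,"ay":0,"az":-1.3,"claw":1}]
end [4.70178452e-01 8.11525965e-05 2.60000000e-01] 4.999999999999999
[{"tx":0.008,"ty":-0.026,"tz":0.004,"ax":0,"ay":0,"az":-1.7,"claw":1},{"tx":0.009,"ty":-0.026,"tz":0.005,"ax":0,"ay":0,"az":-1.7,"claw":1},{"tx":0.01,"ty":-0.025,"tz":0.004,"ax":0,"ay":0,"az":-1.7,"claw":1},{"tx":0.01,"ty":-0.025,"tz":0.004,"ax":0,"ay":0,"az":-1.7,"claw":1},{"tx":0.011,"ty":-0.025,"tz":0.005,"ax":0,"ay":0,"az":-1.6,"claw":1},{"tx":0.012,"ty":-0.024,"tz":0.004,"ax":0,"ay":0,"az":-1.7,"claw":1},{"tx":0.012,"ty":-0.024,"tz":0.005,"ax":0,"ay":0,"az":-1.6,"claw":1},{"tx":0.013,"ty":-0.023,"tz":0.004,"ax":0,"ay":0,"az":-1.7,"claw":1},{"tx":0.014,"ty":-0.024,"tz":0.005,"ax":0,"ay":0,"az":-1.6,"claw":1}]
end [0.52196127 0.23813352 0.22      ] 20.0
```

Emit:
{"name": "carry_out", "arguments": {
  "motion": [
    {"tx": 0,"ty": 0,"tz": -0.01,"ax": 0,"ay": 0,"az": 0,"claw": 1},
    {"tx": 0,"ty": 0,"tz": -0.02,"ax": 0,"ay": 0,"az": 0,"claw": 1},
    {"tx": 0,"ty": 0,"tz": -0.03,"ax": 0,"ay": 0,"az": 0,"claw": 1},
    {"tx": 0,"ty": 0,"tz": -0.03,"ax": 0,"ay": 0,"az": 0,"claw": 1},
    {"tx": 0,"ty": 0,"tz": -0.03,"ax": 0,"ay": 0,"az": 0,"claw": 1},
    {"tx": 0,"ty": 0,"tz": -0.03,"ax": 0,"ay": 0,"az": 0,"claw": 1},
    {"tx": 0,"ty": 0,"tz": -0.03,"ax": 0,"ay": 0,"az": 0,"claw": 1},
    {"tx": 0,"ty": 0,"tz": -0.03,"ax": 0,"ay": 0,"az": 0,"claw": 1},
    {"tx": 0,"ty": 0,"tz": -0.02,"ax": 0,"ay": 0,"az": 0,"claw": 1},
    {"tx": 0,"ty": 0,"tz": -0.01,"ax": 0,"ay": 0,"az": 0,"claw": 1}
  ]
}}

```text
t: 20.4
position: [0.5018, -0.1931, 0.259]
ee_rot: [3.141, -0.003, -0.101]
wrist_force: [0.6, -0.4, -3.8]
opening: 0.0178
grip_force: 30.0
```

Lifted: -3.8 N at the wrist, which fits the mallet. Now over to the stamp.

Emit:
{"name": "carry_out", "arguments": {
  "motion": [
    {"tx": -0.006,"ty": -0.024,"tz": 0,"ax": 0,"ay": 0,"az": -1.4,"claw": 1},
    {"tx": -0.006,"ty": -0.024,"tz": 0,"ax": 0,"ay": 0,"az": -1.3,"claw": 1},
    {"tx": -0.005,"ty": -0.024,"tz": 0,"ax": 0,"ay": 0,"az": -1.4,"claw": 1},
    {"tx": -0.005,"ty": -0.024,"tz": 0,"ax": 0,"ay": 0,"az": -1.3,"claw": 1},
    {"tx": -0.004,"ty": -0.024,"tz": 0,"ax": 0,"ay": 0,"az": -1.4,"claw": 1},
    {"tx": -0.004,"ty": -0.024,"tz": 0,"ax": 0,"ay": 0,"az": -1.3,"claw": 1},
    {"tx": -0.003,"ty": -0.024,"tz": 0,"ax": 0,"ay": 0,"az": -1.4,"claw": 1},
    {"tx": -0.002,"ty": -0.024,"tz": 0,"ax": 0,"ay": 0,"az": -1.3,"claw": 1}
  ]
}}

```text
t: 21.2
position: [0.4688, 0.0008, 0.2563]
ee_rot: [3.141, 0.002, 0.088]
wrist_force: [0.5, 0.3, -1.8]
opening: 0.0176
grip_force: 30.0
```

Emit:
{"name": "carry_out", "arguments": {
  "motion": [
    {"tx": 0.008,"ty": -0.026,"tz": 0.004,"ax": 0,"ay": 0,"az": -1.7,"claw": 1},
    {"tx": 0.009,"ty": -0.026,"tz": 0.005,"ax": 0,"ay": 0,"az": -1.7,"claw": 1},
    {"tx": 0.01,"ty": -0.025,"tz": 0.004,"ax": 0,"ay": 0,"az": -1.7,"claw": 1},
    {"tx": 0.01,"ty": -0.025,"tz": 0.004,"ax": 0,"ay": 0,"az": -1.7,"claw": 1},
    {"tx": 0.011,"ty": -0.025,"tz": 0.005,"ax": 0,"ay": 0,"az": -1.6,"claw": 1},
    {"tx": 0.012,"ty": -0.024,"tz": 0.004,"ax": 0,"ay": 0,"az": -1.7,"claw": 1},
    {"tx": 0.012,"ty": -0.024,"tz": 0.005,"ax": 0,"ay": 0,"az": -1.6,"claw": 1},
    {"tx": 0.013,"ty": -0.023,"tz": 0.004,"ax": 0,"ay": 0,"az": -1.7,"claw": 1},
    {"tx": 0.014,"ty": -0.024,"tz": 0.005,"ax": 0,"ay": 0,"az": -1.6,"claw": 1}
  ]
}}

```text
t: 22.1
position: [0.5215, 0.2383, 0.2159]
ee_rot: [3.141, 0.002, 0.35]
wrist_force: [-0.4, -0.6, -2.5]
opening: 0.0177
grip_force: 30.0
```

Emit:
{"name": "carry_out", "arguments": {
  "motion": [
    {"tx": 0,"ty": 0,"tz": 0,"ax": 0,"ay": 0,"az": 0,"claw": 1},
    {"tx": 0,"ty": 0,"tz": 0,"ax": 0,"ay": 0,"az": 0,"claw": 1},
    {"tx": 0,"ty": 0,"tz": 0,"ax": 0,"ay": 0,"az": 0,"claw": 1}
  ]
}}

```text
t: 22.4
position: [0.5217, 0.2364, 0.2165]
ee_rot: [3.14, 0.002, 0.348]
wrist_force: [-0.3, 0.0, -2.5]
opening: 0.0179
grip_force: 30.0
```

```bash
python3 - <<'E'
from h import *
s=status.get_state();print(s['t'],s['opening'],s['position'],s['ee_rot'],s['wrist_force'],s['ft_torque'],s['joints'])
for n in('top','scene','wrist'):
    p,d,K,T=grab(n);C=cloud(d,K,T);X,Y,Z=C[...,0],C[...,1],C[...,2];ok=d>0
    hsv=cv2.cvtColor(p,cv2.COLOR_RGB2HSV);H,S,V=[hsv[...,i].astype(int) for i in range(3)]
    m=ok&((H<8)|(H>172))&(S>120)&(abs(X-.572)<.06)&(abs(Y-.256)<.06)&(Z>.2)
    if m.sum()>5:
        q=C[m];q0=q-q.mean(0);print(n,m.sum(),q.mean(0),q.min(0),q.max(0),'normal',np.linalg.svd(q0)[2][2])
    m=ok&((H<8)|(H>172))&(S>120)&(abs(X-.4)<.04)&(abs(Y-.19)<.05)&(Z>.2)
    if m.sum()>3: print('tail',C[m].mean(0))
E
```

```text
22.4 0.017911552290392332 [0.52167451 0.23641659 0.21645008] [3.14002238e+00 1.81217691e-03 3.47784277e-01] [-0.26176599  0.03001637 -2.45574001] [-0.01351415 -0.03812379 -0.01421705] [-0.33944207  0.61589498 -0.28130987  1.71238288  0.21740638  0.84607613
 -1.93984504]
top 102 [0.56497593 0.22639382 0.53314482] [0.53490015 0.2011237  0.29494497] [0.5844842  0.27003709 0.60788616] normal [-0.99703865 -0.07313852 -0.02376302]
tail [0.3922354  0.19726212 0.2640408 ]
wrist 10153 [0.57265205 0.25417282 0.29727572] [0.55472353 0.2375057  0.2903748 ] [0.58853251 0.27073329 0.29975608] normal [0.0243692  0.00896933 0.99966279]
```

The mallet head is over the ram (0.5727, 0.2542, against ram 0.5717, 0.2557), level and about 54 mm above it. I trim it by 1.5 mm and strike.

Emit:
{"name": "carry_out", "arguments": {
  "motion": [
    {"tx": 0,"ty": -0.0015,"tz": 0,"ax": 0,"ay": 0,"az": 0,"claw": 1},
    {"tx": 0,"ty": 0,"tz": 0,"ax": 0,"ay": 0,"az": 0,"claw": 1},
    {"tx": 0,"ty": 0,"tz": 0.03,"ax": 0,"ay": 0,"az": 0,"claw": 1},
    {"tx": 0,"ty": 0,"tz": 0.04,"ax": 0,"ay": 0,"az": 0,"claw": 1}
  ]
}}

```text
t: 22.95
position: [0.5231, 0.2405, 0.1485]
ee_rot: [-3.141, -0.005, 0.349]
wrist_force: [-6.8, -2.6, 10.9]
opening: 0.0179
grip_force: 30.0
```

Emit:
{"name": "carry_out", "arguments": {
  "motion": [
    {"tx": 0,"ty": 0,"tz": -0.04,"ax": 0,"ay": 0,"az": 0,"claw": 1},
    {"tx": 0,"ty": 0,"tz": -0.04,"ax": 0,"ay": 0,"az": 0,"claw": 1},
    {"tx": 0,"ty": 0,"tz": -0.02,"ax": 0,"ay": 0,"az": 0,"claw": 1},
    {"tx": 0,"ty": 0,"tz": 0,"ax": 0,"ay": 0,"az": 0,"claw": 1},
    {"tx": 0,"ty": 0,"tz": 0,"ax": 0,"ay": 0,"az": 0,"claw": 1}
  ]
}}

```text
t: 23.45
position: [0.5212, 0.2392, 0.2464]
ee_rot: [3.141, 0.001, 0.349]
wrist_force: [-0.0, -0.1, -2.2]
opening: 0.0177
grip_force: 30.0
```

```bash
cat > look.py <<'E'
from h import *
s=status.get_state();print(s['t'],s['opening'],s['position'],s['ee_rot'],s['wrist_force'])
p,d,K,T=grab('wrist');C=cloud(d,K,T);L=R.from_euler('xyz',s['ee_rot']).inv().apply((C-s['position']).reshape(-1,3)).reshape(C.shape)
hsv=cv2.cvtColor(p,cv2.COLOR_RGB2HSV);H,S=hsv[...,0],hsv[...,1]
m=(d>0)&((H<8)|(H>172))&(S>120)&(abs(L[...,1])<.03)&(L[...,0]>.02)&(L[...,0]<.09)&(L[...,2]<-.05)
q=L[m];print('face in tool',len(q),q.mean(0),np.linalg.svd(q-q.mean(0))[2][2])
E
python3 look.py
```

```text
23.45 0.017715807367246674 [0.52118805 0.23917587 0.24641193] [3.14116699e+00 5.21517760e-04 3.49108725e-01] [-0.03116706 -0.130847   -2.17501371]
face in tool 13262 [ 0.04057594  0.00063429 -0.09792593] [-0.05972676  0.00669649 -0.9981923 ]
```

```bash
cat > prof.py <<'E'
from h import *
s=status.get_state()
for n in('wrist','top','scene'):
    p,d,K,T=grab(n);C=cloud(d,K,T);L=R.from_euler('xyz',s['ee_rot']).inv().apply((C-s['position']).reshape(-1,3)).reshape(C.shape)*1000
    x,y,z=[L[...,i] for i in range(3)]
    hsv=cv2.cvtColor(p,cv2.COLOR_RGB2HSV);H,S=hsv[...,0],hsv[...,1];red=((H<8)|(H>172))&(S>100)
    m=(d>0)&(abs(y)<22)&(z>-125)&(z<15)&(x>-160)&(x<90)
    print(n)
    for lo in range(-160,90,8):
        w=m&(x>=lo)&(x<lo+8)
        if w.sum()>2: print(lo,w.sum(),'red',(w&red).sum(),'y %.0f %.0f z %.0f %.0f'%(y[w].min(),y[w].max(),z[w].min(),z[w].max()), 'redz',(np.round(np.percentile(z[w&red],[5,50,95])) if (w&red).sum()>3 else ''))
E
python3 prof.py
```

```text
wrist
-88 37 red 0 y -8 9 z -26 -19 redz 
-80 212 red 0 y -8 9 z -29 -23 redz 
-72 246 red 0 y -8 9 z -33 -26 redz 
-64 258 red 0 y -8 9 z -36 -29 redz 
-56 299 red 0 y -9 9 z -39 -31 redz 
-48 285 red 0 y -8 9 z -42 -35 redz 
-40 15 red 0 y -4 5 z -43 -42 redz 
-16 390 red 5 y -16 17 z -95 -48 redz [-50. -50. -49.]
-8 590 red 51 y -16 17 z -102 -52 redz [-56. -55. -52.]
0 975 red 2 y -16 17 z -110 -72 redz 
8 1645 red 70 y -22 22 z -118 -62 redz [-75. -72. -65.]
16 6694 red 672 y -22 22 z -124 -91 redz [-94. -93. -92.]
24 8964 red 2205 y -22 22 z -120 -93 redz [-97. -96. -94.]
32 6276 red 2958 y -22 22 z -120 -95 redz [-101.  -99.  -97.]
40 4020 red 3930 y -16 17 z -105 -70 redz [-103. -101.  -94.]
48 5316 red 3615 y -17 17 z -105 -45 redz [-103.  -96.  -89.]
56 2979 red 1 y -16 17 z -85 -39 redz 
64 1782 red 0 y -15 16 z -64 -36 redz 
72 265 red 0 y -8 9 z -48 -37 redz 
top
56 16 red 0 y 13 19 z -64 -40 redz 
64 11 red 0 y 9 18 z -54 -40 redz 
scene
-136 43 red 38 y -12 8 z -6 11 redz [-6. -3.  6.]
-128 71 red 27 y -12 6 z -10 14 redz [-7.  5. 11.]
-120 71 red 0 y -11 7 z -14 10 re
[... 154 characters left out ...]
red 0 y -11 4 z -29 -5 redz 
-72 68 red 0 y -11 7 z -32 -7 redz 
-64 75 red 0 y -12 8 z -35 -11 redz 
-56 76 red 0 y -11 5 z -39 -14 redz 
-48 70 red 0 y -11 7 z -42 -17 redz 
-40 112 red 0 y -22 22 z -118 -21 redz 
-32 137 red 0 y -22 22 z -118 -23 redz 
-24 111 red 0 y -20 22 z -118 -26 redz 
-16 112 red 0 y -22 22 z -113 -29 redz 
-8 4 red 0 y -22 -17 z -35 -29 redz 
0 6 red 0 y -22 -20 z -43 -31 redz 
8 8 red 0 y -22 -9 z -54 -30 redz 
16 31 red 0 y -11 -6 z -57 -43 redz 
24 26 red 0 y -11 -7 z -56 -43 redz 
32 41 red 0 y -13 3 z -57 -33 redz 
40 93 red 0 y -17 3 z -59 -25 redz 
48 75 red 0 y -19 -13 z -58 -28 redz 
56 59 red 0 y -19 -8 z -58 -31 redz 
64 26 red 0 y -15 -2 z -52 -33 redz
```

The strike pivoted the mallet in the grip (head up about 0.38 rad), so I can't be sure the ram reached the stop. I'll reseat it in the rest, where the tail slot levels it. Then I'll regrip nearer the head for a shorter lever and strike again faster.

```bash
python3 - <<'E'
from h import *
plan([.5212,.2392,.2464],20,[.47,0.02,.28],5,8)
plan([.47,0.02,.28],5,[.5016,-.1928,.16],-5.8,9)
E
```

```text
[{"tx":-0.015,"ty":0.024,"tz":-0.004,"ax":0,"ay":0,"az":1.9,"claw":1},{"tx":-0.015,"ty":0.024,"tz":-0.004,"ax":0,"ay":0,"az":1.9,"claw":1},{"tx":-0.014,"ty":0.024,"tz":-0.004,"ax":0,"ay":0,"az":1.9,"claw":1},{"tx":-0.013,"ty":0.025,"tz":-0.004,"ax":0,"ay":0,"az":1.9,"claw":1},{"tx":-0.012,"ty":0.025,"tz":-0.004,"ax":0,"ay":0,"az":1.9,"claw":1},{"tx":-0.011,"ty":0.026,"tz":-0.005,"ax":0,"ay":0,"az":1.8,"claw":1},{"tx":-0.011,"ty":0.026,"tz":-0.004,"ax":0,"ay":0,"az":1.9,"claw":1},{"tx":-0.009,"ty":0.027,"tz":-0.005,"ax":0,"ay":0,"az":1.8,"claw":1}]
end [0.47023124 0.01985198 0.2804    ] 5.000000000000001
[{"tx":0.001,"ty":0.024,"tz":0.013,"ax":0,"ay":0,"az":1.2,"claw":1},{"tx":0.002,"ty":0.024,"tz":0.013,"ax":0,"ay":0,"az":1.2,"claw":1},{"tx":0.002,"ty":0.024,"tz":0.013,"ax":0,"ay":0,"az":1.2,"claw":1},{"tx":0.003,"ty":0.024,"tz":0.013,"ax":0,"ay":0,"az":1.2,"claw":1},{"tx":0.004,"ty":0.023,"tz":0.014,"ax":0,"ay":0,"az":1.2,"claw":1},{"tx":0.004,"ty":0.024,"tz":0.013,"ax":0,"ay":0,"az":1.2,"claw":1},{"tx":0.004,"ty":0.023,"tz":0.014,"ax":0,"ay":0,"az":1.2,"claw":1},{"tx":0.005,"ty":0.023,"tz":0.013,"ax":0,"ay":0,"az":1.2,"claw":1},{"tx":0.006,"ty":0.024,"tz":0.014,"ax":0,"ay":0,"az":1.2,"claw":1}]
end [ 0.50180422 -0.1932889   0.16      ] -5.800000000000001
```

Emit:
{"name": "carry_out", "arguments": {
  "motion": [
    {"tx": -0.015,"ty": 0.024,"tz": -0.004,"ax": 0,"ay": 0,"az": 1.9,"claw": 1},
    {"tx": -0.015,"ty": 0.024,"tz": -0.004,"ax": 0,"ay": 0,"az": 1.9,"claw": 1},
    {"tx": -0.014,"ty": 0.024,"tz": -0.004,"ax": 0,"ay": 0,"az": 1.9,"claw": 1},
    {"tx": -0.013,"ty": 0.025,"tz": -0.004,"ax": 0,"ay": 0,"az": 1.9,"claw": 1},
    {"tx": -0.012,"ty": 0.025,"tz": -0.004,"ax": 0,"ay": 0,"az": 1.9,"claw": 1},
    {"tx": -0.011,"ty": 0.026,"tz": -0.005,"ax": 0,"ay": 0,"az": 1.8,"claw": 1},
    {"tx": -0.011,"ty": 0.026,"tz": -0.004,"ax": 0,"ay": 0,"az": 1.9,"claw": 1},
    {"tx": -0.009,"ty": 0.027,"tz": -0.005,"ax": 0,"ay": 0,"az": 1.8,"claw": 1}
  ]
}}

```text
t: 24.45
position: [0.4695, 0.0191, 0.2803]
ee_rot: [3.141, 0.002, 0.086]
wrist_force: [1.3, -0.3, -3.6]
opening: 0.018
grip_force: 30.0
```

Emit:
{"name": "carry_out", "arguments": {
  "motion": [
    {"tx": 0.001,"ty": 0.024,"tz": 0.013,"ax": 0,"ay": 0,"az": 1.2,"claw": 1},
    {"tx": 0.002,"ty": 0.024,"tz": 0.013,"ax": 0,"ay": 0,"az": 1.2,"claw": 1},
    {"tx": 0.002,"ty": 0.024,"tz": 0.013,"ax": 0,"ay": 0,"az": 1.2,"claw": 1},
    {"tx": 0.003,"ty": 0.024,"tz": 0.013,"ax": 0,"ay": 0,"az": 1.2,"claw": 1},
    {"tx": 0.004,"ty": 0.023,"tz": 0.014,"ax": 0,"ay": 0,"az": 1.2,"claw": 1},
    {"tx": 0.004,"ty": 0.024,"tz": 0.013,"ax": 0,"ay": 0,"az": 1.2,"claw": 1},
    {"tx": 0.004,"ty": 0.023,"tz": 0.014,"ax": 0,"ay": 0,"az": 1.2,"claw": 1},
    {"tx": 0.005,"ty": 0.023,"tz": 0.013,"ax": 0,"ay": 0,"az": 1.2,"claw": 1},
    {"tx": 0.006,"ty": 0.024,"tz": 0.014,"ax": 0,"ay": 0,"az": 1.2,"claw": 1}
  ]
}}

```text
t: 25.35
position: [0.5022, -0.1937, 0.1597]
ee_rot: [-3.141, 0.001, -0.101]
wrist_force: [-0.1, 1.1, -2.1]
opening: 0.0179
grip_force: 30.0
```

Emit:
{"name": "carry_out", "arguments": {
  "motion": [
    {"tx": 0,"ty": 0,"tz": 0,"ax": 0,"ay": 0,"az": 0,"claw": 1},
    {"tx": 0,"ty": 0,"tz": 0,"ax": 0,"ay": 0,"az": 0,"claw": 1},
    {"tx": 0,"ty": 0,"tz": 0,"ax": 0,"ay": 0,"az": 0,"claw": 1}
  ]
}}

```text
t: 25.65
position: [0.5025, -0.1917, 0.1609]
ee_rot: [-3.141, 0.0, -0.099]
wrist_force: [-0.7, 1.5, -2.9]
opening: 0.0174
grip_force: 30.0
```

```bash
python3 look.py; cat > red.py <<'E'
from h import *
for n in('scene','top'):
    p,d,K,T=grab(n);C=cloud(d,K,T);X,Y,Z=C[...,0],C[...,1],C[...,2]
    hsv=cv2.cvtColor(p,cv2.COLOR_RGB2HSV);H,S=hsv[...,0],hsv[...,1]
    m=(d>0)&((H<8)|(H>172))&(S>110)&(X>.3)&(X<.6)&(abs(Y+.19)<.05)
    for a,b in((.3,.45),(.45,.6)):
        w=m&(X>a)&(X<b)
        if w.sum()>3: print(n,w.sum(),np.median(C[w],0),C[w].min(0),C[w].max(0))
E
python3 red.py
```

```text
25.65 0.01742908638580881 [ 0.50254814 -0.19170649  0.16090283] [-3.14062292e+00  1.59388513e-04 -9.93070056e-02] [-0.6621848   1.51359806 -2.90398061]
face in tool 13308 [ 0.04080119  0.00050336 -0.09792366] [-0.06002442  0.0051751  -0.99818349]
scene 29 [ 0.37429334 -0.17207908  0.16307634] [ 0.36876146 -0.18209293  0.15150937] [ 0.38116614 -0.16663364  0.16892156]
top 32 [ 0.37454326 -0.17886448  0.16847707] [ 0.36594888 -0.22047964  0.00179684] [ 0.38035551 -0.17179602  0.17315219]
```

Emit:
{"name": "carry_out", "arguments": {
  "motion": [
    {"tx": -0.001,"ty": 0.001,"tz": 0.02,"ax": 0,"ay": 0,"az": 0,"claw": 1},
    {"tx": 0,"ty": 0,"tz": 0.02,"ax": 0,"ay": 0,"az": 0,"claw": 1},
    {"tx": 0,"ty": 0,"tz": 0.02,"ax": 0,"ay": 0,"az": 0,"claw": 1},
    {"tx": 0,"ty": 0,"tz": 0.02,"ax": 0,"ay": 0,"az": 0,"claw": 1},
    {"tx": 0,"ty": 0,"tz": 0.01,"ax": 0,"ay": 0,"az": 0,"claw": 1},
    {"tx": 0,"ty": 0,"tz": 0.01,"ax": 0,"ay": 0,"az": 0,"claw": 1},
    {"tx": 0,"ty": 0,"tz": 0.01,"ax": 0,"ay": 0,"az": 0,"claw": 1}
  ]
}}

```text
t: 26.5
position: [0.5022, -0.194, 0.051]
ee_rot: [3.141, -0.002, -0.101]
wrist_force: [1.8, 0.2, 0.4]
opening: 0.0174
grip_force: 30.0
```

Emit:
{"name": "carry_out", "arguments": {
  "motion": [
    {"tx": 0,"ty": 0,"tz": 0.008,"ax": 0,"ay": 0,"az": 0,"claw": 1},
    {"tx": 0,"ty": 0,"tz": 0.008,"ax": 0,"ay": 0,"az": 0,"claw": 1},
    {"tx": 0,"ty": 0,"tz": 0.008,"ax": 0,"ay": 0,"az": 0,"claw": 1},
    {"tx": 0,"ty": 0,"tz": 0.006,"ax": 0,"ay": 0,"az": 0,"claw": 1},
    {"tx": 0,"ty": 0,"tz": 0,"ax": 0,"ay": 0,"az": 0,"claw": 1},
    {"tx": 0,"ty": 0,"tz": 0,"ax": 0,"ay": 0,"az": 0,"claw": 1}
  ]
}}

```text
t: 27.1
position: [0.5011, -0.1939, 0.0207]
ee_rot: [-3.142, 0.001, -0.101]
wrist_force: [0.0, 0.6, -2.3]
opening: 0.0176
grip_force: 30.0
```

```bash
python3 look.py; python3 red.py
```

```text
27.1 0.0176055226876304 [ 0.50107324 -0.19392963  0.02074295] [-3.14158940e+00  6.19215794e-04 -1.01096174e-01] [ 0.01039427  0.57396305 -2.28911484]
face in tool 10860 [ 0.05163757  0.00047832 -0.08398375] [ 0.00596058  0.00585658 -0.99996509]
scene 31 [ 0.36549716 -0.17334037  0.06603977] [ 0.36086097 -0.18426709  0.05416523] [ 0.37127913 -0.16904992  0.0714299 ]
top 33 [ 0.36761244 -0.17942013  0.07181264] [ 0.36298957 -0.18777991  0.06466276] [ 0.37203511 -0.17275709  0.07509394]
top 47 [ 0.55822428 -0.19313095  0.10833278] [ 0.52399816 -0.20695949  0.10415478] [ 0.56311522 -0.15889041  0.29359039]
```

Emit:
{"name": "carry_out", "arguments": {
  "motion": [
    {"tx": 0,"ty": 0,"tz": 0.004,"ax": 0,"ay": 0,"az": 0,"claw": 1},
    {"tx": 0,"ty": 0,"tz": 0.002,"ax": 0,"ay": 0,"az": 0,"claw": 1},
    {"tx": 0,"ty": 0,"tz": 0,"ax": 0,"ay": 0,"az": 0,"claw": 0.7},
    {"tx": 0,"ty": 0,"tz": 0,"ax": 0,"ay": 0,"az": 0,"claw": 0.6},
    {"tx": 0,"ty": 0,"tz": 0,"ax": 0,"ay": 0,"az": 0,"claw": 0.6},
    {"tx": 0,"ty": 0,"tz": 0,"ax": 0,"ay": 0,"az": 0,"claw": 0.6}
  ]
}}

```text
t: 27.85
position: [0.5012, -0.194, 0.0148]
ee_rot: [3.142, 0.0, -0.101]
wrist_force: [0.2, 0.4, 0.2]
opening: 0.0352
grip_force: 0.0
```

```bash
python3 look.py; python3 red.py
```

```text
27.85 0.035179898506656475 [ 0.50121027 -0.19400941  0.01480458] [ 3.14151298e+00  2.51424865e-04 -1.01166250e-01] [0.22897246 0.35702762 0.23079834]
face in tool 10640 [ 0.05328798  0.00043899 -0.08264401] [ 0.01444276  0.00397581 -0.99988779]
scene 32 [ 0.36639137 -0.17323773  0.06705565] [ 0.36108596 -0.18495784  0.05652398] [ 0.37145797 -0.16794963  0.07316432]
top 30 [ 0.36773111 -0.18060823  0.07293785] [ 0.36334132 -0.1881345   0.06924733] [ 0.37211288 -0.17262087  0.0776043 ]
top 59 [ 0.55959308 -0.19333267  0.09917115] [ 0.52562551 -0.20700847  0.09425751] [ 0.5670995  -0.15846125  0.28839269]
```

Emit:
{"name": "carry_out", "arguments": {
  "motion": [
    {"tx": 0.007,"ty": 0,"tz": 0,"ax": 0,"ay": 0,"az": 0,"claw": 0.6},
    {"tx": 0,"ty": 0,"tz": 0,"ax": 0,"ay": 0,"az": 0,"claw": 0.7},
    {"tx": 0,"ty": 0,"tz": 0,"ax": 0,"ay": 0,"az": 0,"claw": 1},
    {"tx": 0,"ty": 0,"tz": 0,"ax": 0,"ay": 0,"az": 0,"claw": 1},
    {"tx": 0,"ty": 0,"tz": 0,"ax": 0,"ay": 0,"az": 0,"claw": 1},
    {"tx": 0,"ty": 0,"tz": 0,"ax": 0,"ay": 0,"az": 0,"claw": 1},
    {"tx": 0,"ty": 0,"tz": 0,"ax": 0,"ay": 0,"az": 0,"claw": 1}
  ]
}}

```text
t: 28.7
position: [0.5085, -0.1947, 0.0149]
ee_rot: [3.142, -0.0, -0.101]
wrist_force: [1.0, -0.9, -1.2]
opening: 0.0182
grip_force: 30.0
```

```bash
python3 look.py; python3 - <<'E'
from h import *
plan([.508,-.1945,.255],-5.8,[.47,0,.26],5,8)
g=np.array([.5717,.2557])-.0435*np.array([np.cos(np.radians(20)),np.sin(np.radians(20))]);print(g)
plan([.47,0,.26],5,[g[0],g[1],.23],20,9)
E
```

```text
28.7 0.018176873314313096 [ 0.50848786 -0.19467296  0.01489906] [ 3.14156955e+00 -3.56559805e-04 -1.01067524e-01] [ 1.03380711 -0.85893967 -1.21462223]
face in tool 10235 [ 0.04652325  0.00047403 -0.0823709 ] [ 6.25558948e-02 -1.58506951e-04 -9.98041449e-01]
[{"tx":-0.007,"ty":-0.024,"tz":-0.001,"ax":0,"ay":0,"az":-1.4,"claw":1},{"tx":-0.007,"ty":-0.024,"tz":-0.001,"ax":0,"ay":0,"az":-1.3,"claw":1},{"tx":-0.006,"ty":-0.024,"tz":-0.001,"ax":0,"ay":0,"az":-1.4,"claw":1},{"tx":-0.005,"ty":-0.024,"tz":-0,"ax":0,"ay":0,"az":-1.3,"claw":1},{"tx":-0.005,"ty":-0.024,"tz":-0.001,"ax":0,"ay":0,"az":-1.4,"claw":1},{"tx":-0.004,"ty":-0.024,"tz":-0,"ax":0,"ay":0,"az":-1.3,"claw":1},{"tx":-0.004,"ty":-0.025,"tz":-0.001,"ax":0,"ay":0,"az":-1.4,"claw":1},{"tx":-0.004,"ty":-0.025,"tz":-0,"ax":0,"ay":0,"az":-1.3,"claw":1}]
end [4.69488317e-01 4.47901599e-04 2.60000000e-01] 4.999999999999999
[0.53082337 0.24082212]
[{"tx":0.009,"ty":-0.026,"tz":0.003,"ax":0,"ay":0,"az":-1.7,"claw":1},{"tx":0.01,"ty":-0.026,"tz":0.003,"ax":0,"ay":0,"az":-1.7,"claw":1},{"tx":0.011,"ty":-0.025,"tz":0.003,"ax":0,"ay":0,"az":-1.7,"claw":1},{"tx":0.011,"ty":-0.025,"tz":0.003,"ax":0,"ay":0,"az":-1.7,"claw":1},{"tx":0.012,"ty":-0.025,"tz":0.004,"ax":0,"ay":0,"az":-1.6,"claw":1},{"tx":0.013,"ty":-0.025,"tz":0.003,"ax":0,"ay":0,"az":-1.7,"claw":1},{"tx":0.013,"ty":-0.024,"tz":0.004,"ax":0,"ay":0,"az":-1.6,"claw":1},{"tx":0.014,"ty":-0.024,"tz":0.003,"ax":0,"ay":0,"az":-1.7,"claw":1},{"tx":0.015,"ty":-0.023,"tz":0.004,"ax":0,"ay":0,"az":-1.6,"claw":1}]
end [0.53054476 0.24094027 0.23      ] 20.0
```

Emit:
{"name": "carry_out", "arguments": {
  "motion": [
    {"tx": 0,"ty": 0,"tz": -0.01,"ax": 0,"ay": 0,"az": 0,"claw": 1},
    {"tx": 0,"ty": 0,"tz": -0.02,"ax": 0,"ay": 0,"az": 0,"claw": 1},
    {"tx": 0,"ty": 0,"tz": -0.03,"ax": 0,"ay": 0,"az": 0,"claw": 1},
    {"tx": 0,"ty": 0,"tz": -0.03,"ax": 0,"ay": 0,"az": 0,"claw": 1},
    {"tx": 0,"ty": 0,"tz": -0.03,"ax": 0,"ay": 0,"az": 0,"claw": 1},
    {"tx": 0,"ty": 0,"tz": -0.03,"ax": 0,"ay": 0,"az": 0,"claw": 1},
    {"tx": 0,"ty": 0,"tz": -0.03,"ax": 0,"ay": 0,"az": 0,"claw": 1},
    {"tx": 0,"ty": 0,"tz": -0.03,"ax": 0,"ay": 0,"az": 0,"claw": 1},
    {"tx": 0,"ty": 0,"tz": -0.02,"ax": 0,"ay": 0,"az": 0,"claw": 1},
    {"tx": 0,"ty": 0,"tz": -0.01,"ax": 0,"ay": 0,"az": 0,"claw": 1}
  ]
}}

```text
t: 29.75
position: [0.5083, -0.1948, 0.2571]
ee_rot: [3.141, -0.002, -0.101]
wrist_force: [0.1, 0.2, -3.4]
opening: 0.0172
grip_force: 30.0
```

Emit:
{"name": "carry_out", "arguments": {
  "motion": [
    {"tx": -0.007,"ty": -0.024,"tz": -0.001,"ax": 0,"ay": 0,"az": -1.4,"claw": 1},
    {"tx": -0.007,"ty": -0.024,"tz": -0.001,"ax": 0,"ay": 0,"az": -1.3,"claw": 1},
    {"tx": -0.006,"ty": -0.024,"tz": -0.001,"ax": 0,"ay": 0,"az": -1.4,"claw": 1},
    {"tx": -0.005,"ty": -0.024,"tz": 0,"ax": 0,"ay": 0,"az": -1.3,"claw": 1},
    {"tx": -0.005,"ty": -0.024,"tz": -0.001,"ax": 0,"ay": 0,"az": -1.4,"claw": 1},
    {"tx": -0.004,"ty": -0.024,"tz": 0,"ax": 0,"ay": 0,"az": -1.3,"claw": 1},
    {"tx": -0.004,"ty": -0.025,"tz": -0.001,"ax": 0,"ay": 0,"az": -1.4,"claw": 1},
    {"tx": -0.004,"ty": -0.025,"tz": 0,"ax": 0,"ay": 0,"az": -1.3,"claw": 1}
  ]
}}

```text
t: 30.55
position: [0.4684, 0.001, 0.2594]
ee_rot: [3.141, 0.002, 0.088]
wrist_force: [1.2, -0.1, -3.2]
opening: 0.0173
grip_force: 30.0
```

Emit:
{"name": "carry_out", "arguments": {
  "motion": [
    {"tx": 0.009,"ty": -0.026,"tz": 0.003,"ax": 0,"ay": 0,"az": -1.7,"claw": 1},
    {"tx": 0.01,"ty": -0.026,"tz": 0.003,"ax": 0,"ay": 0,"az": -1.7,"claw": 1},
    {"tx": 0.011,"ty": -0.025,"tz": 0.003,"ax": 0,"ay": 0,"az": -1.7,"claw": 1},
    {"tx": 0.011,"ty": -0.025,"tz": 0.003,"ax": 0,"ay": 0,"az": -1.7,"claw": 1},
    {"tx": 0.012,"ty": -0.025,"tz": 0.004,"ax": 0,"ay": 0,"az": -1.6,"claw": 1},
    {"tx": 0.013,"ty": -0.025,"tz": 0.003,"ax": 0,"ay": 0,"az": -1.7,"claw": 1},
    {"tx": 0.013,"ty": -0.024,"tz": 0.004,"ax": 0,"ay": 0,"az": -1.6,"claw": 1},
    {"tx": 0.014,"ty": -0.024,"tz": 0.003,"ax": 0,"ay": 0,"az": -1.7,"claw": 1},
    {"tx": 0.015,"ty": -0.023,"tz": 0.004,"ax": 0,"ay": 0,"az": -1.6,"claw": 1},
    {"tx": 0,"ty": 0,"tz": 0,"ax": 0,"ay": 0,"az": 0,"claw": 1}
  ]
}}

```text
t: 31.55
position: [0.5289, 0.246, 0.2287]
ee_rot: [-3.138, 0.001, 0.355]
wrist_force: [-1.7, 0.2, -2.7]
opening: 0.0179
grip_force: 30.0
```

Emit:
{"name": "carry_out", "arguments": {
  "motion": [
    {"tx": 0,"ty": 0,"tz": 0,"ax": 0,"ay": 0,"az": 0,"claw": 1},
    {"tx": 0,"ty": 0,"tz": 0,"ax": 0,"ay": 0,"az": 0,"claw": 1}
  ]
}}

```text
t: 31.75
position: [0.5298, 0.2394, 0.2294]
ee_rot: [3.14, 0.002, 0.348]
wrist_force: [0.4, -0.8, -1.7]
opening: 0.0177
grip_force: 30.0
```

```bash
python3 look.py
```

```text
31.75 0.01768309949082942 [0.52980219 0.23940704 0.22940595] [3.13997044e+00 2.00977834e-03 3.47714771e-01] [ 0.39902404 -0.76542744 -1.7497663 ]
face in tool 10222 [ 0.04629585  0.00062089 -0.08236641] [ 6.26337870e-02 -3.71767270e-04 -9.98036508e-01]
```

Emit:
{"name": "carry_out", "arguments": {
  "motion": [
    {"tx": 0.001,"ty": -0.001,"tz": 0,"ax": 0,"ay": 0,"az": 0,"claw": 1},
    {"tx": 0,"ty": 0,"tz": 0,"ax": 0,"ay": 0,"az": 0,"claw": 1},
    {"tx": 0,"ty": 0,"tz": 0.035,"ax": 0,"ay": 0,"az": 0,"claw": 1},
    {"tx": 0,"ty": 0,"tz": 0.05,"ax": 0,"ay": 0,"az": 0,"claw": 1}
  ]
}}

```text
t: 32.2
position: [0.5334, 0.2437, 0.1472]
ee_rot: [-3.14, -0.008, 0.348]
wrist_force: [-6.9, -3.9, 13.0]
opening: 0.0174
grip_force: 30.0
```

```bash
python3 - <<'E'
from h import *
s=status.get_state();print(s['t'],s['position'],s['ee_rot'],s['wrist_force'],s['ft_torque'],s['joint_velocities'])
ci=camera_info('scene');print('t',status.get_state()['t'])
p,d,K,T=grab('scene');C=cloud(d,K,T);X,Y,Z=C[...,0],C[...,1],C[...,2]
# height of thimble top and of ring during press
m=(d>0)&(np.hypot(X-.5507,Y-.3138)<.02)&(Z>.13)&(Z<.2)
print(m.sum(),np.percentile(Z[m],[50,80,90,95,99]))
z=np.load('/tmp/scene.npz')
E
```

```text
32.2 [0.53336269 0.24368387 0.14721609] [-3.14040879 -0.00762146  0.34808237] [-6.90492337 -3.89685969 12.95583199] [-0.55123358  1.52003766 -0.03318447] [-0.14910245  0.68518309  0.22940786  0.52310185  0.3007996  -1.08907521
 -0.28251837]
t 32.2
390 [0.14562735 0.16049147 0.1614248  0.16180834 0.1625037 ]
```

Emit:
{"name": "carry_out", "arguments": {
  "motion": [
    {"tx": 0,"ty": 0,"tz": -0.05,"ax": 0,"ay": 0,"az": 0,"claw": 1},
    {"tx": 0,"ty": 0,"tz": -0.04,"ax": 0,"ay": 0,"az": 0,"claw": 1},
    {"tx": 0,"ty": 0,"tz": -0.02,"ax": 0,"ay": 0,"az": 0,"claw": 1},
    {"tx": 0,"ty": 0,"tz": 0,"ax": 0,"ay": 0,"az": 0,"claw": 1},
    {"tx": 0,"ty": 0,"tz": 0,"ax": 0,"ay": 0,"az": 0,"claw": 1}
  ]
}}

```text
t: 32.75
position: [0.5306, 0.2419, 0.2547]
ee_rot: [3.141, 0.0, 0.349]
wrist_force: [-0.1, -0.9, -4.1]
opening: 0.0177
grip_force: 29.9
```

```bash
python3 look.py;python3 - <<'E'
from h import *
s=status.get_state()
p,d,K,T=grab('scene');C=cloud(d,K,T);X,Y,Z=C[...,0],C[...,1],C[...,2]
m=(d>0)&(np.hypot(X-.5507,Y-.3138)<.02)&(Z>.13)&(Z<.2)
print(m.sum(),np.percentile(Z[m],[50,80,90,95,99]))
E
```

```text
32.75 0.017701544604752803 [0.53057333 0.24193563 0.25470174] [3.14110053e+00 4.42791256e-04 3.48866322e-01] [-0.08427784 -0.93167771 -4.06142172]
face in tool 8434 [ 0.0331168   0.00058164 -0.10218052] [-0.78817378 -0.0022342   0.6154487 ]
401 [0.15452197 0.16966675 0.17052237 0.17090986 0.17137453]
```

During the blow the thimble top sank from 170.5 to 161.4 mm, so the ram was driven the full 9 mm to the stop with the mallet pressing. Now I return the mallet.

```bash
python3 prof.py | sed -n '/scene/,$p' | head -14; python3 - <<'E'
from h import *
plan([.5306,.2419,.2547],20,[.475,0.02,.29],5,8)
plan([.475,0.02,.29],5,[.5085,-.1957,.16],-5.8,9)
E
```

```text
scene
-144 4 red 4 y -7 3 z 11 14 redz [11. 13. 14.]
-136 33 red 27 y -11 7 z 7 14 redz [ 8. 11. 14.]
-128 48 red 1 y -11 4 z 2 15 redz 
-120 54 red 0 y -11 5 z -2 15 redz 
-112 67 red 0 y -11 6 z -6 15 redz 
-104 73 red 0 y -11 7 z -12 15 redz 
-96 76 red 0 y -10 6 z -15 13 redz 
-88 79 red 0 y -12 6 z -18 7 redz 
-80 71 red 0 y -11 7 z -24 3 redz 
-72 80 red 0 y -11 4 z -29 -2 redz 
-64 74 red 0 y -11 6 z -32 -7 redz 
-56 79 red 0 y -11 7 z -37 -9 redz 
-48 80 red 0 y -11 5 z -41 -14 redz 
[{"tx":-0.016,"ty":0.024,"tz":-0.004,"ax":0,"ay":0,"az":1.9,"claw":1},{"tx":-0.015,"ty":0.024,"tz":-0.004,"ax":0,"ay":0,"az":1.9,"claw":1},{"tx":-0.014,"ty":0.025,"tz":-0.005,"ax":0,"ay":0,"az":1.9,"claw":1},{"tx":-0.014,"ty":0.025,"tz":-0.004,"ax":0,"ay":0,"az":1.9,"claw":1},{"tx":-0.013,"ty":0.026,"tz":-0.005,"ax":0,"ay":0,"az":1.9,"claw":1},{"tx":-0.012,"ty":0.026,"tz":-0.004,"ax":0,"ay":0,"az":1.8,"claw":1},{"tx":-0.011,"ty":0.026,"tz":-0.005,"ax":0,"ay":0,"az":1.9,"claw":1},{"tx":-0.01,"ty":0.026,"tz":-0.004,"ax":0,"ay":0,"az":1.8,"claw":1}]
end [0.47514496 0.02050359 0.2897    ] 5.000000000000001
[{"tx":0.002,"ty":0.024,"tz":0.014,"ax":0,"ay":0,"az":1.2,"claw":1},{"tx":0.002,"ty":0.024,"tz":0.014,"ax":0,"ay":0,"az":1.2,"claw":1},{"tx":0.003,"ty":0.024,"tz":0.015,"ax":0,"ay":0,"az":1.2,"claw":1},{"tx":0.003,"ty":0.024,"tz":0.014,"ax":0,"ay":0,"az":1.2,"claw":1},{"tx":0.004,"ty":0.024,"tz":0.015,"ax":0,"ay":0,"az":1.2,"claw":1},{"tx":0.004,"ty":0.024,"tz":0.014,"ax":0,"ay":0,"az":1.2,"claw":1},{"tx":0.004,"ty":0.024,"tz":0.015,"ax":0,"ay":0,"az":1.2,"claw":1},{"tx":0.005,"ty":0.024,"tz":0.014,"ax":0,"ay":0,"az":1.2,"claw":1},{"tx":0.006,"ty":0.024,"tz":0.015,"ax":0,"ay":0,"az":1.2,"claw":1}]
end [ 0.50870518 -0.19615387  0.16      ] -5.800000000000001
```

Emit:
{"name": "carry_out", "arguments": {
  "motion": [
    {"tx": -0.016,"ty": 0.024,"tz": -0.004,"ax": 0,"ay": 0,"az": 1.9,"claw": 1},
    {"tx": -0.015,"ty": 0.024,"tz": -0.004,"ax": 0,"ay": 0,"az": 1.9,"claw": 1},
    {"tx": -0.014,"ty": 0.025,"tz": -0.005,"ax": 0,"ay": 0,"az": 1.9,"claw": 1},
    {"tx": -0.014,"ty": 0.025,"tz": -0.004,"ax": 0,"ay": 0,"az": 1.9,"claw": 1},
    {"tx": -0.013,"ty": 0.026,"tz": -0.005,"ax": 0,"ay": 0,"az": 1.9,"claw": 1},
    {"tx": -0.012,"ty": 0.026,"tz": -0.004,"ax": 0,"ay": 0,"az": 1.8,"claw": 1},
    {"tx": -0.011,"ty": 0.026,"tz": -0.005,"ax": 0,"ay": 0,"az": 1.9,"claw": 1},
    {"tx": -0.01,"ty": 0.026,"tz": -0.004,"ax": 0,"ay": 0,"az": 1.8,"claw": 1}
  ]
}}

```text
t: 33.8
position: [0.4748, 0.02, 0.2896]
ee_rot: [3.141, 0.001, 0.086]
wrist_force: [0.3, 0.8, -2.9]
opening: 0.0173
grip_force: 30.0
```

Emit:
{"name": "carry_out", "arguments": {
  "motion": [
    {"tx": 0.002,"ty": 0.024,"tz": 0.014,"ax": 0,"ay": 0,"az": 1.2,"claw": 1},
    {"tx": 0.002,"ty": 0.024,"tz": 0.014,"ax": 0,"ay": 0,"az": 1.2,"claw": 1},
    {"tx": 0.003,"ty": 0.024,"tz": 0.015,"ax": 0,"ay": 0,"az": 1.2,"claw": 1},
    {"tx": 0.003,"ty": 0.024,"tz": 0.014,"ax": 0,"ay": 0,"az": 1.2,"claw": 1},
    {"tx": 0.004,"ty": 0.024,"tz": 0.015,"ax": 0,"ay": 0,"az": 1.2,"claw": 1},
    {"tx": 0.004,"ty": 0.024,"tz": 0.014,"ax": 0,"ay": 0,"az": 1.2,"claw": 1},
    {"tx": 0.004,"ty": 0.024,"tz": 0.015,"ax": 0,"ay": 0,"az": 1.2,"claw": 1},
    {"tx": 0.005,"ty": 0.024,"tz": 0.014,"ax": 0,"ay": 0,"az": 1.2,"claw": 1},
    {"tx": 0.006,"ty": 0.024,"tz": 0.015,"ax": 0,"ay": 0,"az": 1.2,"claw": 1}
  ]
}}

```text
t: 34.7
position: [0.5091, -0.1958, 0.1588]
ee_rot: [-3.141, 0.001, -0.102]
wrist_force: [1.0, -1.4, -3.0]
opening: 0.0176
grip_force: 30.0
```

Emit:
{"name": "carry_out", "arguments": {
  "motion": [
    {"tx": 0,"ty": 0,"tz": 0,"ax": 0,"ay": 0,"az": 0,"claw": 1},
    {"tx": 0,"ty": 0,"tz": 0,"ax": 0,"ay": 0,"az": 0,"claw": 1},
    {"tx": 0,"ty": 0,"tz": 0,"ax": 0,"ay": 0,"az": 0,"claw": 1},
    {"tx": 0,"ty": 0,"tz": 0,"ax": 0,"ay": 0,"az": 0,"claw": 1}
  ]
}}

```text
t: 35.1
position: [0.5096, -0.1937, 0.1604]
ee_rot: [-3.141, -0.001, -0.099]
wrist_force: [-0.6, 0.2, -3.4]
opening: 0.0179
grip_force: 30.0
```

Emit:
{"name": "carry_out", "arguments": {
  "motion": [
    {"tx": -0.001,"ty": 0.001,"tz": 0.02,"ax": 0,"ay": 0,"az": 0,"claw": 1},
    {"tx": 0,"ty": 0,"tz": 0.02,"ax": 0,"ay": 0,"az": 0,"claw": 1},
    {"tx": 0,"ty": 0,"tz": 0.02,"ax": 0,"ay": 0,"az": 0,"claw": 1},
    {"tx": 0,"ty": 0,"tz": 0.01,"ax": 0,"ay": 0,"az": 0,"claw": 1},
    {"tx": 0,"ty": 0,"tz": 0.01,"ax": 0,"ay": 0,"az": 0,"claw": 1},
    {"tx": 0,"ty": 0,"tz": 0.008,"ax": 0,"ay": 0,"az": 0,"claw": 1},
    {"tx": 0,"ty": 0,"tz": 0.008,"ax": 0,"ay": 0,"az": 0,"claw": 1}
  ]
}}

```text
t: 35.8
position: [0.5092, -0.1959, 0.0644]
ee_rot: [3.141, -0.002, -0.101]
wrist_force: [0.6, -0.3, 2.3]
opening: 0.0178
grip_force: 29.9
```

Emit:
{"name": "carry_out", "arguments": {
  "motion": [
    {"tx": 0,"ty": 0,"tz": 0.008,"ax": 0,"ay": 0,"az": 0,"claw": 1},
    {"tx": 0,"ty": 0,"tz": 0.008,"ax": 0,"ay": 0,"az": 0,"claw": 1},
    {"tx": 0,"ty": 0,"tz": 0.008,"ax": 0,"ay": 0,"az": 0,"claw": 1},
    {"tx": 0,"ty": 0,"tz": 0.008,"ax": 0,"ay": 0,"az": 0,"claw": 1},
    {"tx": 0,"ty": 0,"tz": 0.008,"ax": 0,"ay": 0,"az": 0,"claw": 1},
    {"tx": 0,"ty": 0,"tz": 0.004,"ax": 0,"ay": 0,"az": 0,"claw": 1},
    {"tx": 0,"ty": 0,"tz": 0,"ax": 0,"ay": 0,"az": 0,"claw": 1},
    {"tx": 0,"ty": 0,"tz": 0,"ax": 0,"ay": 0,"az": 0,"claw": 1}
  ]
}}

```text
t: 36.6
position: [0.5077, -0.1958, 0.0198]
ee_rot: [-3.142, 0.001, -0.101]
wrist_force: [0.4, 1.1, -2.0]
opening: 0.0175
grip_force: 30.0
```

```bash
python3 look.py; python3 red.py
```

```text
36.6 0.01748818185148017 [ 0.50772815 -0.19581189  0.01977304] [-3.14152342e+00  8.01988000e-04 -1.01043075e-01] [ 0.41378849  1.06029873 -2.01705208]
face in tool 11358 [ 0.04271686  0.00057291 -0.08811035] [-5.81983422e-02 -5.39105329e-04  9.98304894e-01]
scene 31 [ 0.36323297 -0.17316486  0.06608265] [ 0.35787281 -0.18551167  0.05351617] [ 0.36905028 -0.17026357  0.07093387]
top 33 [ 0.36544806 -0.1806459   0.0703024 ] [ 0.36097943 -0.18844975  0.06190723] [ 0.36984434 -0.17388957  0.07439408]
```

Emit:
{"name": "carry_out", "arguments": {
  "motion": [
    {"tx": 0.002,"ty": 0,"tz": 0.004,"ax": 0,"ay": 0,"az": 0,"claw": 1},
    {"tx": 0.001,"ty": 0,"tz": 0.003,"ax": 0,"ay": 0,"az": 0,"claw": 1},
    {"tx": 0,"ty": 0,"tz": 0,"ax": 0,"ay": 0,"az": 0,"claw": 0.8},
    {"tx": 0,"ty": 0,"tz": 0,"ax": 0,"ay": 0,"az": 0,"claw": 0.6},
    {"tx": 0,"ty": 0,"tz": 0,"ax": 0,"ay": 0,"az": 0,"claw": 0.4},
    {"tx": 0,"ty": 0,"tz": 0,"ax": 0,"ay": 0,"az": 0,"claw": 0.2},
    {"tx": 0,"ty": 0,"tz": 0,"ax": 0,"ay": 0,"az": 0,"claw": 0}
  ]
}}

```text
t: 37.45
position: [0.5112, -0.1979, 0.0131]
ee_rot: [3.14, -0.001, -0.102]
wrist_force: [-2.8, -2.2, 0.7]
opening: 0.0474
grip_force: 1.3
```

Emit:
{"name": "carry_out", "arguments": {
  "motion": [
    {"tx": 0,"ty": 0,"tz": 0,"ax": 0,"ay": 0,"az": 0,"claw": 0},
    {"tx": 0,"ty": 0,"tz": 0,"ax": 0,"ay": 0,"az": 0,"claw": 0},
    {"tx": 0,"ty": 0,"tz": -0.02,"ax": 0,"ay": 0,"az": 0,"claw": 0},
    {"tx": 0,"ty": 0,"tz": -0.03,"ax": 0,"ay": 0,"az": 0,"claw": 0},
    {"tx": 0,"ty": 0,"tz": -0.04,"ax": 0,"ay": 0,"az": 0,"claw": 0},
    {"tx": 0,"ty": 0,"tz": -0.04,"ax": 0,"ay": 0,"az": 0,"claw": 0},
    {"tx": 0,"ty": 0,"tz": -0.04,"ax": 0,"ay": 0,"az": 0,"claw": 0},
    {"tx": 0,"ty": 0,"tz": -0.03,"ax": 0,"ay": 0,"az": 0,"claw": 0},
    {"tx": 0,"ty": 0,"tz": 0,"ax": 0,"ay": 0,"az": 0,"claw": 0},
    {"tx": 0,"ty": 0,"tz": 0,"ax": 0,"ay": 0,"az": 0,"claw": 0}
  ]
}}

```text
t: 38.45
position: [0.5122, -0.1959, 0.2136]
ee_rot: [3.142, -0.003, -0.1]
wrist_force: [-0.0, 0.5, -1.5]
opening: 0.0885
grip_force: 0.0
```

```bash
python3 - <<'E'
from h import *
p,d,K,T=grab('wrist')
s=status.get_state();print(s['t'],s['position'],s['ee_rot'],s['wrist_force'])
C=cloud(d,K,T);X,Y,Z=C[...,0],C[...,1],C[...,2];ok=d>0
hsv=cv2.cvtColor(p,cv2.COLOR_RGB2HSV);H,S=hsv[...,0],hsv[...,1];red=ok&((H<8)|(H>172))&(S>120)&(X<.6)&(Y<-.1)&(Y>-.3)
m=red&(X>.5)&(Z>.09);print('head',m.sum(),cv2.minEnclosingCircle(C[m][:,:2].astype(np.float32)),C[m].mean(0))
m=red&(X<.4);print('tail',C[m].mean(0) if m.any() else 0)
m=ok&(Z>.066)&(Z<.085)&(abs(Y+.19)<.03)
for lo in (.37,.42,.44,.46,.48,.5):
    w=m&(X>lo)&(X<lo+.01);print(lo,w.sum(),Y[w].mean().round(4),np.median(Z[w]).round(4))
p,d,K,T=grab('top');C=cloud(d,K,T);X,Y,Z=C[...,0],C[...,1],C[...,2]
m=(d>0)&(np.hypot(X-.572,Y-.254)<.02)&(Z>.14)&(Z<.2);print('ram',np.median(C[m],0))
z0=cv2.imread('pics/top0.png');df=cv2.absdiff(z0,p[:,:,::-1].copy()).max(-1)
for n,(u,v,w) in dict(bottle=(316,205,25),gauge=(316,265,25),scene=(190,195,25),ring=(376,195,20)).items(): print(n,(df[v-w:v+w,u-w:u+w]>40).sum())
E
```

```text
38.5 [ 0.51122249 -0.19575536  0.21250321] [-3.14124724e+00 -2.47993640e-04 -1.00386739e-01] [-1.33399441  0.26193263  0.15503363]
head 1229 ((0.5524289608001709, -0.2006276547908783), 0.017135491594672203) [ 0.55277262 -0.2008372   0.0994672 ]
tail [ 0.3444297  -0.17917306  0.03973386]
0.37 134 -0.1819 0.0722
0.42 162 -0.1876 0.0721
0.44 163 -0.1895 0.0723
0.46 170 -0.1914 0.0721
0.48 177 -0.1935 0.0722
0.5 190 -0.1959 0.0721
ram [0.57119471 0.25052871 0.17251327]
bottle 559
gauge 120
scene 41
ring 1336
```

```bash
python3 - <<'E'
from h import *
s0=cv2.imread('pics/scene0.png')[:,:,::-1]
s=status.get_state()
p,d,K,T=grab('scene');C=cloud(d,K,T)
for im in(s0,p):
    hsv=cv2.cvtColor(np.ascontiguousarray(im),cv2.COLOR_RGB2HSV);H,S=hsv[185:215,320:345,0],hsv[185:215,320:345,1]
    print('spout px',np.argwhere(((H<8)|(H>172))&(S>120)).mean(0))
df=cv2.absdiff(np.ascontiguousarray(s0),p).max(-1)
for n,(u,v,w) in dict(bottle=(331,225,14),gaugeA=(280,220,16),gaugeB=(372,255,16)).items(): print(n,(df[v-w:v+w,u-w:u+w]>40).sum())
m=(d>0)&(np.hypot(C[...,0]-.5507,C[...,1]-.3138)<.02)&(C[...,2]>.13)&(C[...,2]<.2);print('thimble top',np.percentile(C[...,2][m],[90,95]))
print(s['t'],s['wrist_force'],order.finish_job())
E
```

```text
spout px [19.16161616 11.85858586]
spout px [19.81481481 11.7654321 ]
bottle 70
gaugeA 251
gaugeB 14
thimble top [0.17047617 0.17084271]
the job is handed in; nothing more can be done
38.55 [-0.23679712  0.3187702   0.14964958] None
```

I handed the job in at 38.55 s of the 67 s allowed: ring re-tightened, thimble about 0.04 rad from the pointer, ram driven 9 mm on the second blow (the first pivoted the mallet in the grip, so its depth is unknown), and the mallet back in its rest. No pass or fail came back. The bottle's spout had not moved, but I did not positively re-measure the gauges or loose nut.

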